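# Take down the crystal-pressing stack and put its parts away

## Task

The glass of this watch has just been pressed in and the pressing stack still stands on the bench. Take it apart from the top down, one piece at a time, and set each piece straight in its own place: the small white die in the small wooden holder, the watch dial up in the middle of the lined tray, the wide black seat die in the wide wooden holder, and the steel bench block in the middle of the round cork mat. Do not tip the watch on the way, and leave the loupe and the third die, in its own holder, undisturbed.

Things in the scene. Friction and masses are not known exactly. Their poses are not given: they have to be found in the camera images.
- top_die: small white nylon press die, an upright cylinder of diameter 28 and height 24 mm, 30 g, flat top with a brass thread insert. Stands at the start on the glass of the watch, the topmost piece of the stack. Origin: centre of its underside, z up.
- watch: steel watch head without strap, dial up: a round body of diameter 44.4 and height 17.5 mm whose axis lies 1 mm toward +x and 2 mm toward +y of the origin (in the watch's own frame); two lugs stick out toward its own -x to 26 mm from the origin, within 19 mm of its own x axis and 5 to 11 mm above its underside. Grip the round body across the watch's y axis. 58 g. Second piece from the top. Origin: in its underside, z up (dial side).
- seat_die: wide black seat die, a cylinder of diameter 56 and height 18 mm with a rubber facing on top, 60 g. Third piece from the top, under the watch. Origin: centre of its underside, z up.
- bench_block: round steel bench block, diameter 64, height 20 mm, 420 g. Lowest piece of the stack, standing on the bench. Origin: centre of its underside, z up.
- small_holder: turned round wooden holder for the small die, fixed: outer diameter 62, rim 14 mm high; its well is 44 mm wide and 6 mm deep (floor 8 mm above the origin), empty. Origin: centre of its underside, z up.
- wide_holder: turned round wooden holder for the wide seat die, fixed: outer diameter 90, rim 14 mm high; its well is 72 mm wide and 6 mm deep (floor 8 mm above the origin), empty. Origin: centre of its underside, z up.
- watch_tray: square dark wooden watch tray lined with grey velvet, fixed: 90 x 90 mm outside, 76 x 76 mm inside (a watch fits in at any yaw); rim 11 mm high, floor 6 mm above the origin. Origin: centre of its underside, z up.
- cork_mat: flat round cork mat, fixed, diameter 90, 4 mm thick. Origin: centre of its underside, z up.
- middle_die: bystander: white die of diameter 42 and height 24 mm, already standing in its own wooden holder (outer diameter 76, rim 14 mm high). Loose; leave it alone. Origin: centre of its underside.
- loupe: bystander: black eye loupe, 35 mm wide and 34 mm high, standing loose near the front edge of the bench. Leave it alone. Origin: centre of its underside.
There are look-alikes about, which are no part of the job. What is shaped like the watch_tray but yellow is not meant. Leave any green look-alike of the top_die alone.

How it is judged:
By the outcome, as a careful person would: the job done as asked, in the order asked, and still so for the second after the job is handed in, with the robot touching nothing.
It also fails if it takes over 104 s, if anything falls off the work surface, if the arm or the gripper's body presses on something with over 40 N, if the wrist force passes 120 N, or if a joint passes its speed limit or range.

## Robot

A 6-joint arm with a two-finger parallel gripper is mounted at the origin on a cart in front of the work surface, level with it; the furniture and walls round the work are solid. World frame = base frame: x ahead of the robot, y to its left, z up, the work surface at z = 0. Lengths are in mm, angles in rad, forces in N, time in s.
With the tool pointing down it reaches from about 400 to 925 mm from the base axis. Payload 12.5 kg.
Tool frame: the origin (TCP) lies on the mounting face of the last link; the fingertips stand 190 mm ahead of it and the grasp point (between the pads) lies 171 mm ahead of it; x points along the fingers, y is the direction in which the jaws open and shut, and the axes are right-handed (so a half turn about x gives the same grasp; the last joint's range is limited). The gripper opens to 95 mm and grips with 3 to 60 N. Pads are 20 mm wide; open, the fingers measure 119 mm over their backs; the gripper's body (75 mm by 180 mm) begins 59 mm behind the grasp point.
Start: joints at [-1.264, 0.491, 1.559, -0, 1.092, -0.106], TCP at [250.753, -572.492, 404.761] pointing down, gripper open.
Joint ranges: [-3.1, 3.1], [-0.84, 2.19], [0.05, 2.79], [-1.13, 4.28], [0.06, 2.93], [-2.69, 2.69]. Speed limits (rad/s): [2.22, 2.22, 2.79, 3.14, 3.14, 3.14].

## Interface

Orientations are given as [roll, pitch, yaw] about the fixed x, y, z axes, in that order (R = Rz(yaw) Ry(pitch) Rx(roll)).
In Python, from cell import env, eyes gives the robot as it stands. The module is installed in compiled form; this text tells all that it offers.
- The arm moves only by the tool jog_arm, never from a script. Its argument "deltas" is one flat list of numbers, 7 for each row, row after row: the shift along the tool's x, y, z in mm, then the turn, a rotation vector about the tool's x, y, z in rad, then the opening, from 0 (shut) to 1 (fully open). A call has 1 to 10 rows; each row shifts and turns the pose as measured when the row begins, along the tool's axes as they then stand; what a row does not reach is not made up. A row lasts 1/8 s, in which the tool goes at most 62.5 mm and 10.7 degrees, less where a joint would pass 70% of its speed; a pose out of reach is approached as far as the arm can. A call is refused whole if a number of a shift passes 62.5 or a number of a turn 0.188, either way. A call with a gripper value outside its range is refused whole. The fingers move at their own pace and stop on an object; the grip force is fixed at half the most. Time passes only in rows, so rows that do not move let the fingers close. It gives the time, the measured TCP pose, the force and the opening at its end, in the units of the state.
- env.state(): the state, without advancing time (a new reading comes with each control period).
- eyes.read_camera(name): name is "scene" or "side" or "wrist"; returns a dict with "image" (480x640x3 uint8, red, green, blue), "fovy" (degrees; the focal length in pixels is half the picture's height over the tangent of half this angle, whatever the lens; pixels are square), "cx", "cy" (the principal point, pixels), "world_from_camera" (4x4, takes a point from camera to world coordinates). Camera axes: x right, y up, looking along -z (the intrinsics and any distortion apply to the point x, -y, -z); pixel columns grow to the right and rows downward; lengths in mm; the calibration is good to about 2 mm. A picture is of the moment at which its call begins. There is no depth.
- env.job_done(): hands the job in, once; it reports no verdict.
The state is a dict: "t": time; "joints": joint angles; "qvel": joint speeds; "tau": joint torques, N m; "eef_pos": TCP position; "tcp_rot": TCP orientation; "ft_force": force on the tool from outside, world axes, zero at the start; "moment": the same for the moment, N m; "opening": opening from 0.0 (shut) to 1.0 (fully open).
Only numpy, scipy, OpenCV 4.12 (cv2) and the standard library are available. Lean on these libraries where they do the work, as an engineer would, in place of code of your own. Each camera call takes 0.05 s, during which the arm holds its last target.

## Working session

There is one attempt and no reset: what is moved stays moved. The work goes in short steps, Python scripts to look and compute and a tool call to move; the robot and the scene stay as the last step left them, time stands still between calls to the robot, and variables do not carry over. Pictures are saved under pics/ and viewed, and the job is handed in when it is done.

Besides the shell and the picture viewer there is one more tool, called after "Call:" as name(argument=value, ...) on one line, values as JSON. jog_arm: Moves the arm, as the interface text tells. Its arguments: {"type":"object","properties":{"deltas":{"type":"array","items":{"type":"number"}}},"required":["deltas"]}

```bash
mkdir -p pics
cat > h.py <<'E'
import numpy as np,cv2
from cell import env,eyes
def shot(n,f):
    c=eyes.read_camera(n); cv2.imwrite(f'pics/{f}.png',c['image'][:,:,::-1]); np.savez(f'pics/{f}.npz',**{k:v for k,v in c.items()}); return c
E
python3 - <<'E'
from h import *
for n in ['scene','side','wrist']:
    c=shot(n,n+'0'); print(n,c.keys(),c['fovy'],c['cx'],c['cy'],np.round(c['world_from_camera'],3).tolist())
print(env.state())
E
```

```text
scene dict_keys(['image', 'fovy', 'cx', 'cy', 'world_from_camera']) 45.00682441428927 323.9255610678255 242.7538669971125 [[-0.909, 0.242, -0.338, 64.467], [-0.416, -0.53, 0.739, 839.171], [-0.0, 0.813, 0.583, 754.925], [0.0, 0.0, 0.0, 1.0]]
side dict_keys(['image', 'fovy', 'cx', 'cy', 'world_from_camera']) 44.41387693626196 318.8692879168779 245.8620166322481 [[1.0, 0.0, -0.007, 493.677], [-0.006, 0.525, -0.851, -922.321], [0.003, 0.851, 0.525, 626.672], [0.0, 0.0, 0.0, 1.0]]
wrist dict_keys(['image', 'fovy', 'cx', 'cy', 'world_from_camera']) 71.51697307804451 325.29341530741107 245.86657323022195 [[0.4, 0.891, 0.216, 310.67], [-0.916, 0.389, 0.094, -544.789], [-0.0, -0.236, 0.972, 383.578], [0.0, 0.0, 0.0, 1.0]]
{'t': 0.15, 'joints': array([-1.26361538e+00,  4.91416005e-01,  1.55924519e+00,  2.54975587e-05,
        1.09175064e+00, -1.05624624e-01]), 'qvel': array([-0.00073201, -0.00166404, -0.00232056, -0.00035278,  0.00104493,
        0.00071223]), 'tau': array([ 2.33645704e-03, -6.12893057e+01, -2.58278972e+01,  6.92525622e-02,
        4.73126513e-02, -8.29632563e-05]), 'eef_pos': array([ 250.74531638, -572.49213596,  404.32123298]), 'tcp_rot': array([-1.70402394,  1.56997683,  1.85036252]), 'ft_force': array([0.18807367, 0.30118102, 0.491928  ]), 'moment': array([ 0.00561603,  0.00985932, -0.02904222]), 'opening': 0.9972083502645209}
```

View pics/scene0.png

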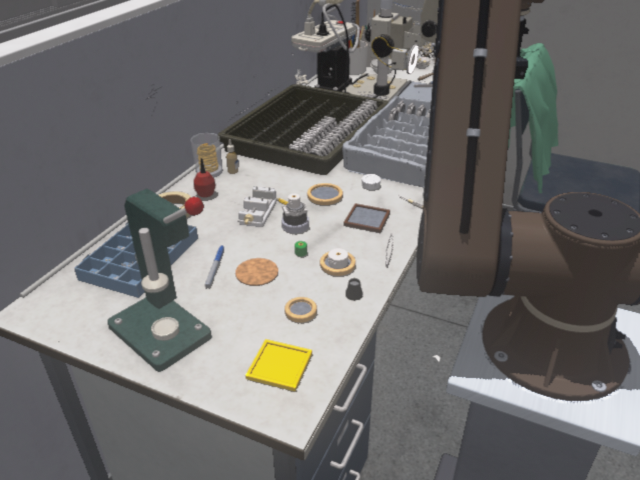

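View pics/side0.png

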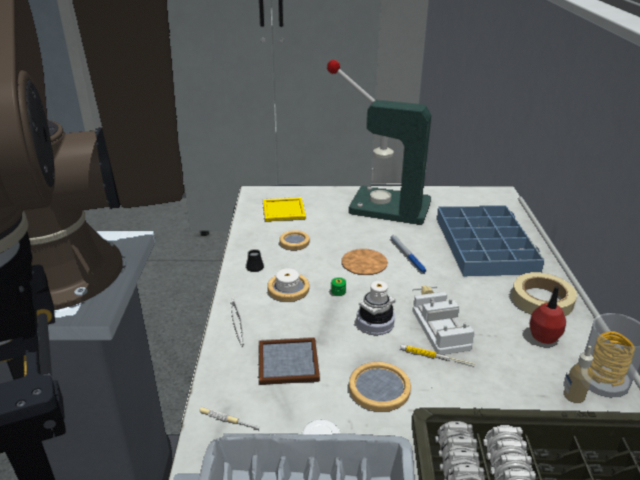

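View pics/wrist0.png

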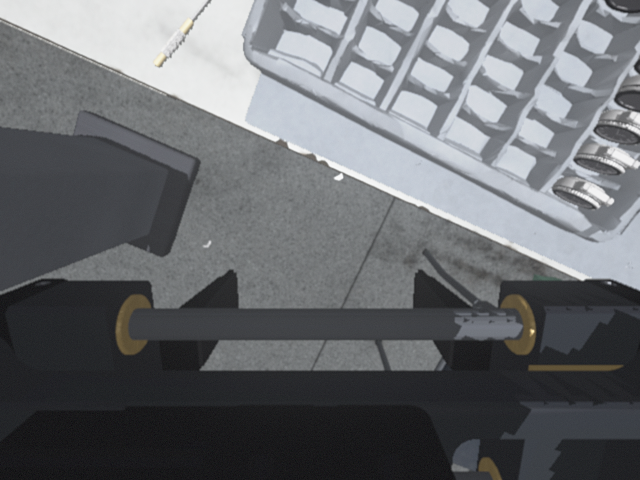

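The stack is at scene (295,212) / side (377,308). The brown tray is at scene (367,217) and the yellow look-alike at (280,365). The green die at scene (301,248) is also a look-alike. I'll enlarge both views to measure.

Run:
```python
import cv2
a=cv2.imread('pics/scene0.png')[165:325,225:405]; cv2.imwrite('pics/sc_crop.png',cv2.resize(a,None,fx=4.4,fy=3.75*0+4.4*0.85,interpolation=cv2.INTER_CUBIC) if 0 else cv2.resize(a[:, :],(720*180//180,640))[:600])
a=cv2.imread('pics/scene0.png')
cv2.imwrite('pics/sc_crop.png',cv2.resize(a[170:320,225:405],None,fx=4,fy=4,interpolation=cv2.INTER_CUBIC))
b=cv2.imread('pics/side0.png')
cv2.imwrite('pics/si_crop.png',cv2.resize(b[225:425,240:440],None,fx=3,fy=3,interpolation=cv2.INTER_CUBIC))
cv2.imwrite('pics/stk.png',cv2.hconcat([cv2.resize(a[180:240,265:325],None,fx=6,fy=6,interpolation=cv2.INTER_CUBIC),cv2.resize(b[275:335,347:407],None,fx=6,fy=6,interpolation=cv2.INTER_CUBIC)]))
```

```text
(no output)
```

View pics/sc_crop.png

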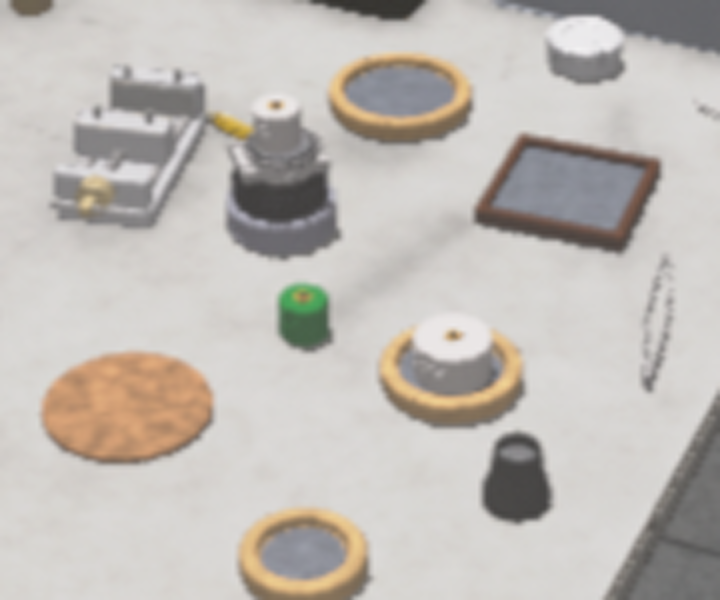

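View pics/si_crop.png

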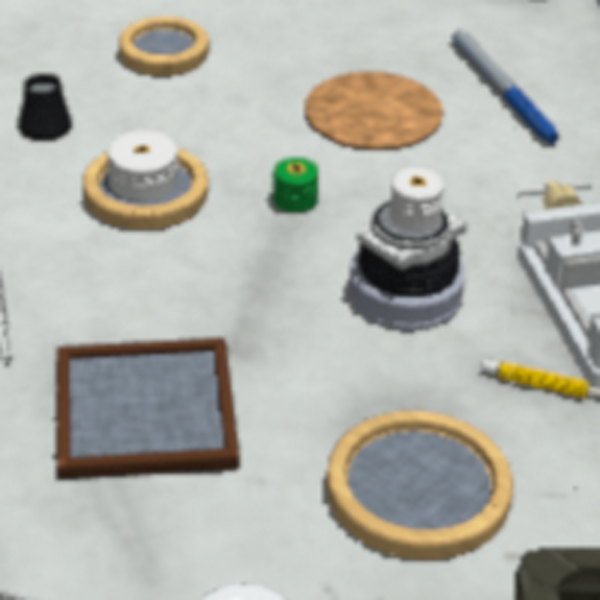

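View pics/stk.png

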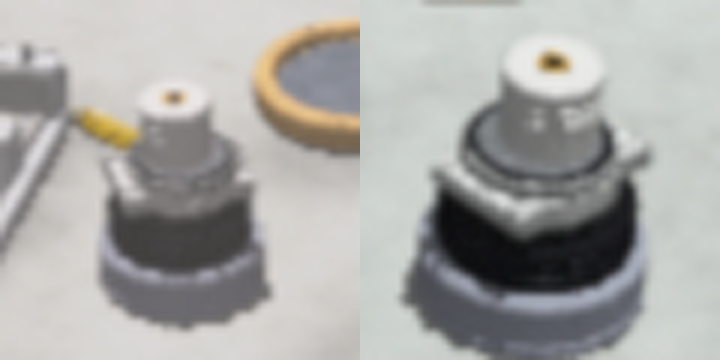

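```bash
cat >> h.py <<'E'
def ray(c,p):
    f=240/np.tan(np.radians(float(c['fovy']))/2)
    d=np.array([(p[0]-c['cx'])/f,-(p[1]-c['cy'])/f,-1.0]); M=np.asarray(c['world_from_camera'])
    d=M[:3,:3]@d; return M[:3,3],d/np.linalg.norm(d)
def tri(obs):
    A=np.zeros((3,3));b=np.zeros(3)
    for c,p in obs:
        o,d=ray(c,p);P=np.eye(3)-np.outer(d,d);A+=P;b+=P@o
    x=np.linalg.solve(A,b)
    return x,[round(float(np.linalg.norm((np.eye(3)-np.outer(ray(c,p)[1],ray(c,p)[1]))@(x-ray(c,p)[0]))),2) for c,p in obs]
def onz(c,p,z):
    o,d=ray(c,p);return o+d*(z-o[2])/d[2]
def proj(c,X):
    M=np.linalg.inv(np.asarray(c['world_from_camera']));f=240/np.tan(np.radians(float(c['fovy']))/2)
    q=(M@np.r_[X,1])[:3];return np.array([c['cx']+f*q[0]/-q[2],c['cy']-f*q[1]/-q[2]])
def load(f): 
    z=np.load(f'pics/{f}.npz');return {k:z[k] for k in z.files}
E
python3 - <<'E'
from h import *
a=load('scene0');b=load('side0')
S=lambda x,y:(225+x/4,170+y/4); T=lambda x,y:(240+x/3,225+y/3)
pts={'insert':((293.8,196.3),(379.2,285.3)),'cork':(S(128,407),T(374,109)),'smallh':(S(304,548),T(164,43)),'wide':(S(400,93),T(420,477)),'middie':(S(453,336),T(143,149)),'green':(S(303,297),T(296,168)),
'tA':(S(524,135),T(60,468)),'tB':(S(660,160),T(60,345)),'tC':(S(622,238),T(225,340)),'tD':(S(478,210),T(237,460)),'block':(S(282,215),T(407,292)),'loupe':(S(517,450),T(44,85))}
for k,(p,q) in pts.items():
    x,r=tri([(a,p),(b,q)]);print(k,np.round(x,1),r)
E
```

```text
insert [ 595.5 -154.7   78.6] [1.16, 1.16]
cork [5.887e+02 3.440e+01 5.000e-01] [1.8, 1.8]
smallh [451.1 103.4   9.4] [1.35, 1.35]
wide [ 586.2 -303.     8.8] [1.75, 1.75]
middie [443.1 -55.2  30.9] [1.9, 1.9]
green [534.5 -63.7  23.1] [1.48, 1.48]
tA [ 451.  -283.6   13.2] [39.65, 39.65]
tB [ 403.1 -245.9   41.5] [8.2, 8.2]
tC [ 450.4 -216.5    6.5] [44.84, 44.84]
tD [ 504.  -251.1  -27.6] [4.37, 4.37]
block [ 593.9 -155.7    3.8] [0.97, 0.97]
loupe [377.7  17.   30.4] [1.99, 1.99]
```

```bash
cat >> h.py <<'E'
from scipy.spatial.transform import Rotation as Ro
def tool():
    s=env.state();return s['eef_pos'],Ro.from_euler('xyz',s['tcp_rot']).as_matrix(),s
def plan(gx,gy,gz,ydeg,mm=55,quiet=False):
    """grasp-point target, jaw-axis yaw (deg) -> total delta in present tool axes"""
    p,R,s=tool()
    a=np.radians(ydeg);c,si=np.cos(a),np.sin(a)
    Rt=np.array([[0,c,si],[0,si,-c],[-1,0,0]],float)
    pt=np.array([gx,gy,gz])+np.array([0,0,171])
    rv=Ro.from_matrix(R.T@Rt).as_rotvec()
    d=R.T@(pt-p)
    print('t %.2f open %.3f grasp'%(s['t'],s['opening']),np.round(p+R@[171,0,0],1),'jaw yaw',np.round(np.degrees(np.arctan2(R[1,1],R[0,1])),1),'q',np.round(s['joints'],2),'F',np.round(s['ft_force'],1))
    print('delta now-axes',np.round(d,1),'rot',np.round(rv,3),'after-turn axes',np.round(Rt.T@(pt-p),1))
E
python3 - <<'E'
from h import *
p,R,s=tool();print(np.round(R,3))
c=load('wrist0');M=c['world_from_camera'];print('cam in tool',np.round(R.T@(M[:3,3]-p),1));print(np.round(R.T@M[:3,:3],3))
print(proj(c,p+R@[171,0,0]))
plan(595,-155,200,0);
E
```

```text
[[-0.     0.401 -0.916]
 [ 0.001 -0.916 -0.401]
 [-1.    -0.001 -0.   ]]
cam in tool [ 20.8  -1.3 -66. ]
[[-0.     0.236 -0.972]
 [ 1.     0.001 -0.   ]
 [ 0.001 -0.972 -0.236]]
[328.00370217 305.12467746]
t 0.15 open 0.997 grasp [ 250.7 -572.4  233.3] jaw yaw -66.3 q [-1.26  0.49  1.56  0.    1.09 -0.11] F [0.2 0.3 0.5]
delta now-axes [  33.6 -244.3 -482.8] rot [-1.158e+00 -1.000e-03  1.000e-03] after-turn axes [  33.3  344.3 -417.5]
```

Call:
jog_arm(deltas=[2,-22,-48,0,0,0,1,2,-22,-48,0,0,0,1,2,-22,-48,0,0,0,1,2,-22,-48,0,0,0,1,2,-22,-48,0,0,0,1,2,-22,-48,0,0,0,1,2,-22,-48,0,0,0,1,2,-22,-48,0,0,0,1,2,-22,-48,0,0,0,1,2,-22,-48,0,0,0,1])

```text
t: 1.4
eef_pos: [611.3, -169.3, 382.0]
tcp_rot: [-1.243, 1.568, 2.305]
ft_force: [-1.1, -0.8, -0.3]
opening: 0.999
```

```bash
python3 -c "
from h import *
plan(595,-185,210,0)"
```

```text
t 1.40 open 0.999 grasp [ 610.9 -168.9  211. ] jaw yaw -66.7 q [-0.37  0.53  1.56  0.    1.06  0.79] F [-1.1 -0.8 -0.3]
delta now-axes [ 1.   8.  21.2] rot [-1.164e+00 -1.000e-03  3.000e-03] after-turn axes [  1.  -16.3  15.7]
```

Call:
jog_arm(deltas=[0,8,20,0,0,0,1,0,0,0,-0.17,0,0,1,0,0,0,-0.17,0,0,1,0,0,0,-0.17,0,0,1,0,0,0,-0.17,0,0,1,0,0,0,-0.17,0,0,1,0,0,0,-0.17,0,0,1,0,0,0,-0.16,0,0,1,0,0,0,0,0,0,1])

```text
t: 2.52
eef_pos: [592.2, -188.0, 379.8]
tcp_rot: [-2.056, 1.563, 2.708]
ft_force: [0.6, 0.1, 0.6]
opening: 0.997
```

```bash
python3 -c "
from h import *
shot('wrist','w1')
plan(595,-185,210,0)"
```

```text
t 2.58 open 1.001 grasp [ 591.1 -187.4  208.8] jaw yaw 2.9 q [-0.41  0.51  1.6   0.    1.04 -0.46] F [0.8 0.4 0. ]
delta now-axes [-1.2  2.8 -2.9] rot [ 0.05  -0.003  0.007] after-turn axes [-1.2  2.7 -3. ]
```

View pics/w1.png

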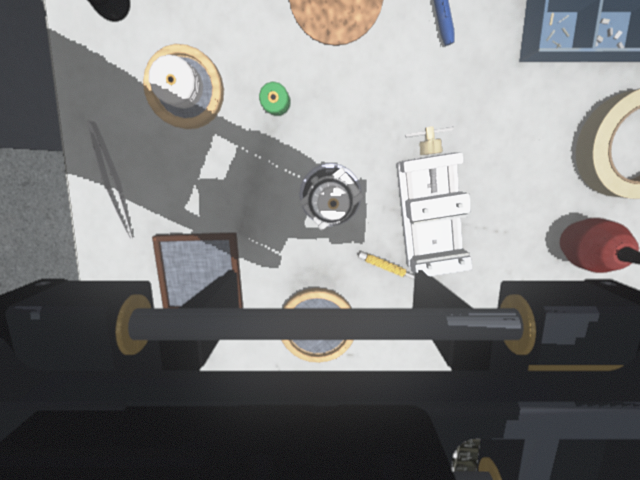

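Run:
```python
from h import *
a=cv2.imread('pics/w1.png')
cv2.imwrite('pics/w1c.png',cv2.resize(a[155:255,290:390],None,fx=6,fy=6,interpolation=cv2.INTER_CUBIC))
c=load('w1')
print(onz(c,(398,165),30),onz(c,(413,268),30))
print('insert',onz(c,(333,203),79.5))
```

```text
[ 655.68174921 -116.43892459   30.        ] [ 681.60314918 -218.41835115   30.        ]
insert [ 594.40905888 -150.70883045   79.5       ]
```

View pics/w1c.png

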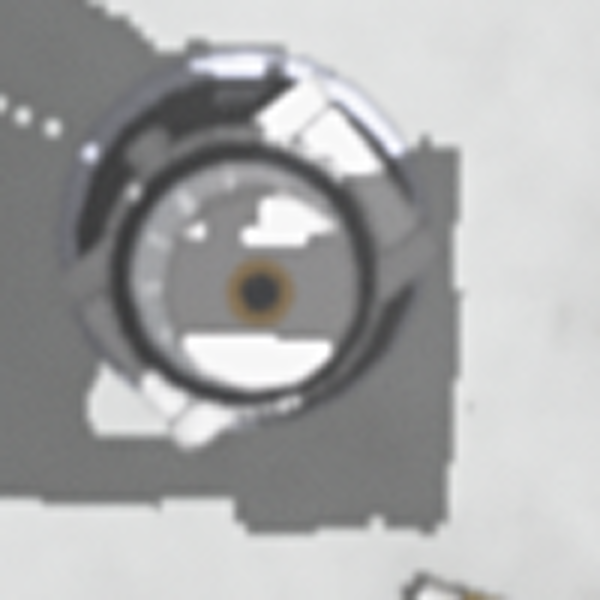

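Call:
jog_arm(deltas=[18,1,-9,0.05,0,0,1,18,1,-9,0,0,0,1,18,1,-9,0,0,0,1,18,1,-8,0,0,0,1,0,0,0,0,0,0,1])

```text
t: 3.2
eef_pos: [594.3, -154.0, 306.3]
tcp_rot: [-1.942, 1.563, 2.747]
ft_force: [-0.8, 0.6, -0.5]
opening: 1.001
```

```bash
python3 -c "
from h import *
shot('wrist','w2')
plan(595,-153,130,0)"
```

```text
t 3.25 open 1.001 grasp [ 593.5 -153.9  136.2] jaw yaw -1.3 q [-0.36  0.58  1.68  0.    0.88 -0.34] F [ 0.3 -0.6 -0.3]
delta now-axes [ 6.2  0.5 -1.3] rot [-0.023 -0.002  0.006] after-turn axes [ 6.2  0.5 -1.3]
```

View pics/w2.png

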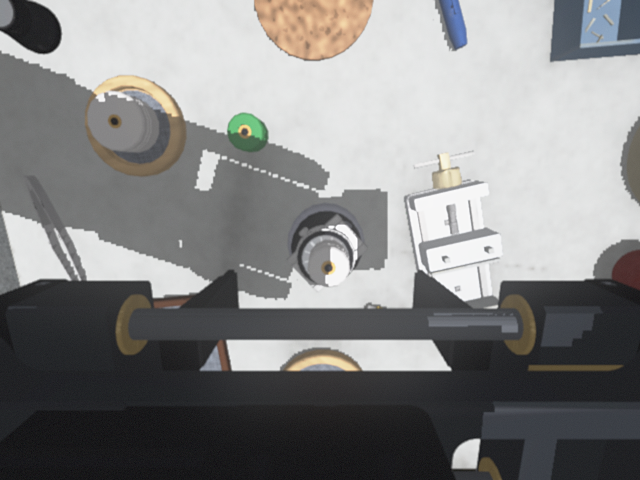

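Run:
```python
from h import *
w1=load('w1');w2=load('w2');a=load('scene0');b=load('side0')
print(onz(w1,(333,203.5),79.5),onz(w2,(328,268),79.5))
print(tri([(w1,(333,203.5)),(w2,(328,268))]),tri([(w1,(333,203.5)),(w2,(328,268)),(a,(293.8,196.3)),(b,(379.2,285.3))]))
img=cv2.imread('pics/w2.png');cv2.imwrite('pics/w2c.png',cv2.resize(img[190:310,270:390],None,fx=5,fy=5,interpolation=cv2.INTER_CUBIC))
```

```text
[ 594.43269014 -151.12607648   79.5       ] [ 594.16698494 -151.15146496   79.5       ]
(array([ 594.29730935, -151.07523477,   79.80524369]), [0.13, 0.13]) (array([ 594.75647732, -152.2778389 ,   78.34640159]), [1.06, 0.94, 1.76, 2.13])
```

View pics/w2c.png

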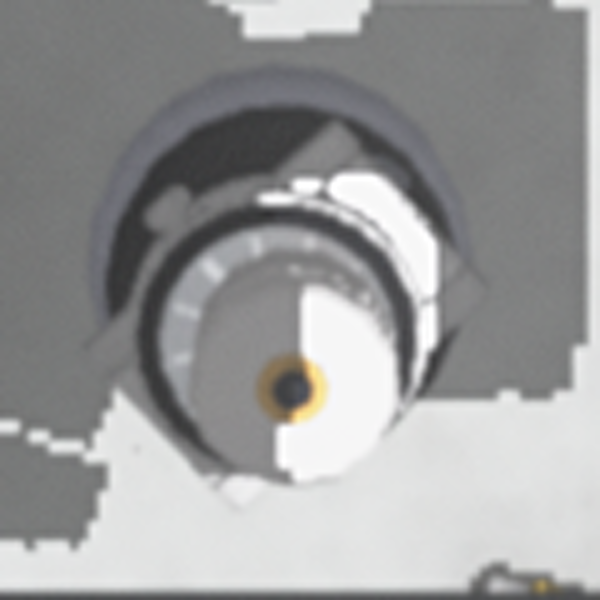

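Call:
jog_arm(deltas=[20,1,-2,-0.02,0,0.006,1,20,0,0,0,0,0,1,0,0,0,0,0,0,0.7])

```text
t: 3.62
eef_pos: [595.8, -153.9, 269.5]
tcp_rot: [1.662, 1.566, 0.083]
ft_force: [0.4, 0.1, -0.1]
opening: 0.945
```

```bash
python3 -c "
from h import *
plan(594.4,-151.5,81.5,0)"
```

```text
t 3.62 open 0.945 grasp [ 596.7 -153.8   98.5] jaw yaw -0.5 q [-0.36  0.63  1.71  0.    0.79 -0.35] F [ 0.4  0.1 -0.1]
delta now-axes [17.  -1.5 -2.4] rot [-0.008 -0.    -0.005] after-turn axes [17.  -1.4 -2.4]
```

Call:
jog_arm(deltas=[14,-1,-2,0,0,0,0.6,3,0,0,0,0,0,0.5,0,0,0,0,0,0,0.5])

```text
t: 4.0
eef_pos: [595.2, -152.4, 253.7]
tcp_rot: [1.492, 1.563, -0.088]
ft_force: [0.4, -0.0, 0.6]
opening: 0.634
```

```bash
python3 -c "
from h import *
for i in range(3):
  plan(594.4,-151.5,81.5,0); shot('wrist','w3')
shot('side','s3')
b=cv2.imread('pics/s3.png');cv2.imwrite('pics/s3c.png',cv2.resize(b[215:335,317:437],None,fx=5,fy=5,interpolation=cv2.INTER_CUBIC))
"
```

```text
t 4.00 open 0.634 grasp [ 596.5 -152.5   82.8] jaw yaw -0.6 q [-0.36  0.65  1.72  0.    0.76 -0.35] F [ 0.4 -0.   0.6]
delta now-axes [ 1.2 -0.8 -0.9] rot [-0.01   0.001 -0.008] after-turn axes [ 1.2 -0.8 -0.9]
t 4.05 open 0.593 grasp [ 596.5 -152.5   82.8] jaw yaw -0.6 q [-0.36  0.65  1.72  0.    0.76 -0.35] F [-0.8 -0.1  0.1]
delta now-axes [ 1.3 -0.8 -0.9] rot [-0.01   0.001 -0.008] after-turn axes [ 1.3 -0.7 -0.9]
t 4.10 open 0.553 grasp [ 596.5 -152.5   82.9] jaw yaw -0.6 q [-0.36  0.65  1.72  0.    0.76 -0.35] F [-0.2 -0.3  0.3]
delta now-axes [ 1.4 -0.8 -0.9] rot [-0.01   0.001 -0.008] after-turn axes [ 1.4 -0.7 -0.9]
```

View pics/s3c.png

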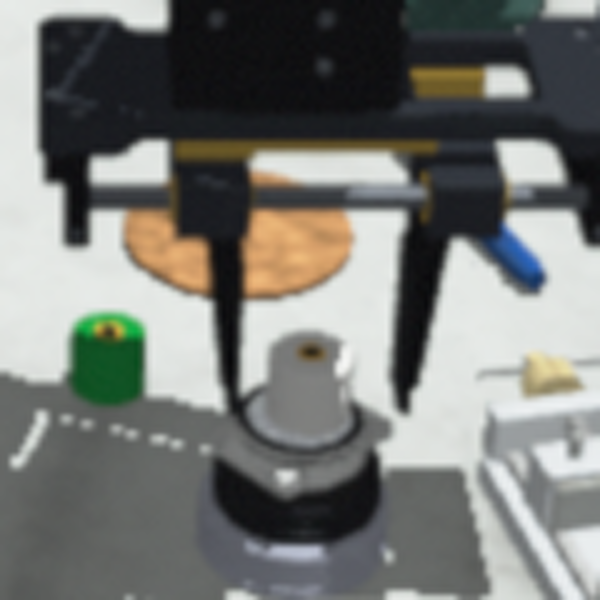

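View pics/w3.png

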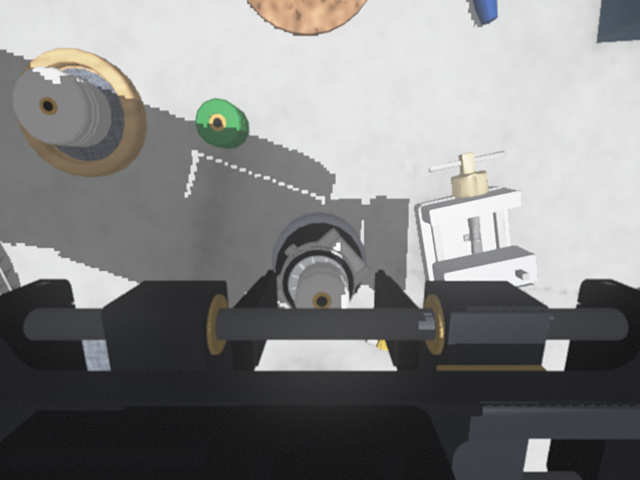

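Run:
```python
from h import *
w1=load('w1');w2=load('w2');w3=load('w3')
print(onz(w3,(321,302),79.5)); p,R,s=tool(); M=w3['world_from_camera']; print(np.round(R.T@(M[:3,3]-p),1)); print(np.round(R.T@M[:3,:3],3))
print(np.round(p+R@[190,0,0],1), proj(w3,p+R@[171,0,0]))
img=cv2.imread('pics/w3.png');cv2.imwrite('pics/w3c.png',cv2.resize(img[220:380,220:420],None,fx=4,fy=3.75,interpolation=cv2.INTER_CUBIC))
```

```text
[ 594.0222464  -151.38057547   79.5       ]
[ 20.7  -0.4 -67.1]
[[-0.     0.236 -0.972]
 [ 1.     0.001 -0.   ]
 [ 0.001 -0.972 -0.236]]
[ 596.7 -152.5   63.9] [326.11853715 306.91513799]
```

View pics/w3c.png

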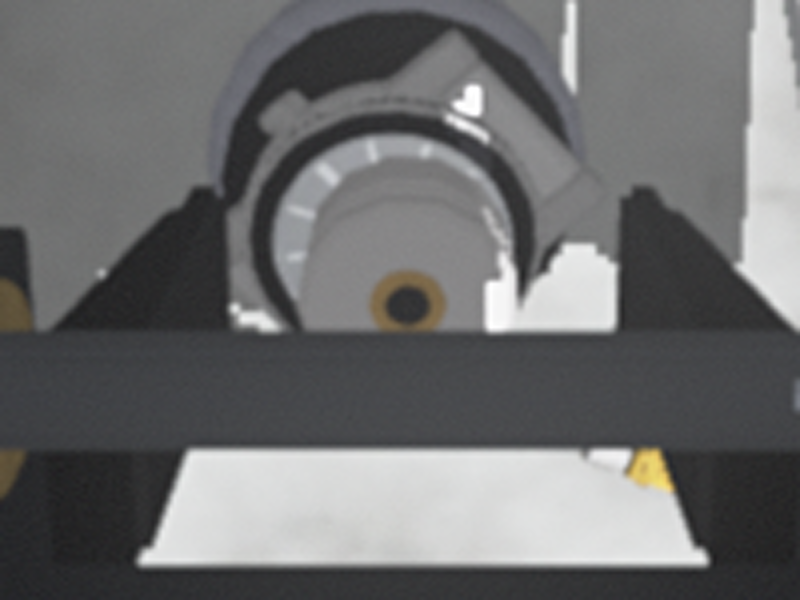

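Call:
jog_arm(deltas=[1,-1,-1,-0.01,0,-0.008,0.5,0,0,0,0,0,0,0.45])

```text
t: 4.45
eef_pos: [594.1, -151.3, 253.1]
tcp_rot: [-0.338, 1.57, -1.908]
ft_force: [0.2, 0.5, 0.3]
opening: 0.462
```

```bash
python3 -c "
from h import *
plan(594.2,-151.5,81.5,0)"
```

```text
t 4.45 open 0.462 grasp [ 594.  -151.4   82.1] jaw yaw 0.0 q [-0.36  0.65  1.73 -0.    0.76 -0.36] F [0.2 0.5 0.3]
delta now-axes [0.6 0.1 0.2] rot [0.001 0.001 0.   ] after-turn axes [0.6 0.1 0.2]
```

Call:
jog_arm(deltas=[0,0,0,0,0,0,0,0,0,0,0,0,0,0,0,0,0,0,0,0,0,0,0,0,0,0,0,0,0,0,0,0,0,0,0])

```text
t: 5.08
eef_pos: [594.1, -151.2, 253.2]
tcp_rot: [-0.205, 1.57, -1.775]
ft_force: [0.8, -0.0, 0.4]
opening: 0.288
```

Call:
jog_arm(deltas=[-10,0,0,0,0,0,0,-30,0,0,0,0,0,0,-40,0,0,0,0,0,0,-40,0,0,0,0,0,0,0,0,0,0,0,0,0])

```text
t: 5.7
eef_pos: [594.1, -151.1, 379.1]
tcp_rot: [0.247, 1.57, -1.323]
ft_force: [0.2, 0.0, -0.7]
opening: 0.287
```

```bash
python3 -c "
from h import *
plan(451,103,170,0)
shot('wrist','w4')
b=cv2.imread('pics/w4.png');cv2.imwrite('pics/w4c.png',cv2.resize(b[160:360,200:440],None,fx=3,fy=3,interpolation=cv2.INTER_CUBIC))
"
```

```text
t 5.70 open 0.287 grasp [ 594.1 -151.3  208.1] jaw yaw 0.0 q [-0.36  0.5   1.62 -0.    1.02 -0.36] F [ 0.2  0.  -0.7]
delta now-axes [  37.8 -142.9 -254.3] rot [ 0.001  0.001 -0.   ] after-turn axes [  38.1 -143.1 -254.1]
```

View pics/w4c.png

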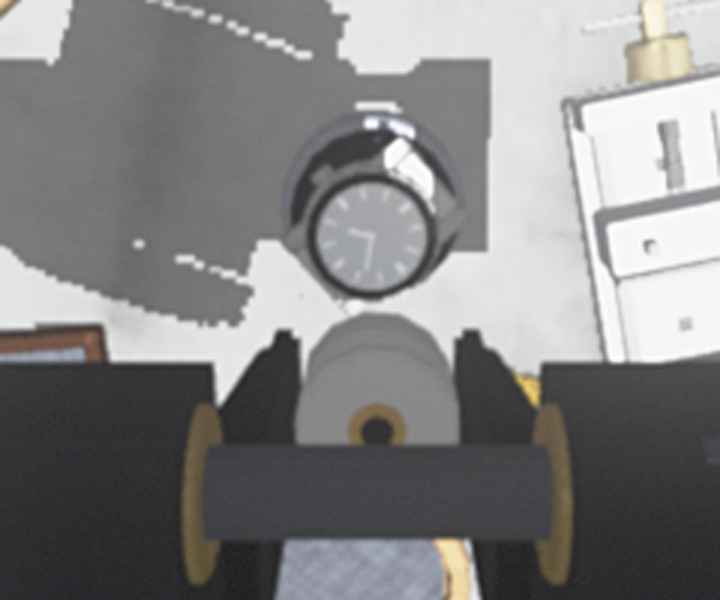

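Call:
jog_arm(deltas=[0,-20,-28,0,0,0,0,0,-20,-28,0,0,0,0,5,-20,-28,0,0,0,0,5,-20,-28,0,0,0,0,5,-20,-28,0,0,0,0,5,-20,-28,0,0,0,0,5,-20,-28,0,0,0,0,0,0,0,0,0,0,0])

```text
t: 6.75
eef_pos: [447.0, 50.3, 345.4]
tcp_rot: [-1.694, 1.555, 3.018]
ft_force: [0.3, -0.3, -0.9]
opening: 0.288
```

```bash
python3 -c "
from h import *
plan(451,103,170,0)
shot('wrist','w5')
"
```

```text
t 6.75 open 0.288 grasp [444.3  50.6 174.4] jaw yaw -0.0 q [-0.04  0.33  2.04  0.    0.79 -0.04] F [ 0.3 -0.3 -0.9]
delta now-axes [  4.4   4.1 -52.7] rot [-0.001 -0.002  0.016] after-turn axes [  4.4   4.  -52.7]
```

View pics/w5.png

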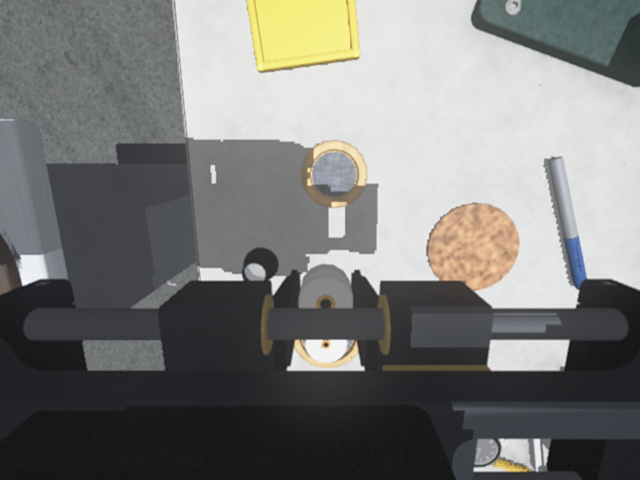

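Run:
```python
from h import *
w=load('w5')
print('sm',onz(w,(334.5,173),14),onz(w,(335,172),8),'cork',onz(w,(473,246.5),4))
b=cv2.imread('pics/w5.png');cv2.imwrite('pics/w5c.png',cv2.resize(b[130:220,290:380],None,fx=6,fy=6,interpolation=cv2.INTER_CUBIC))
```

```text
sm [449.94513189 110.79824927  14.        ] [450.47444488 111.57641156   8.        ] cork [586.65618854  39.7665541    4.        ]
```

View pics/w5c.png

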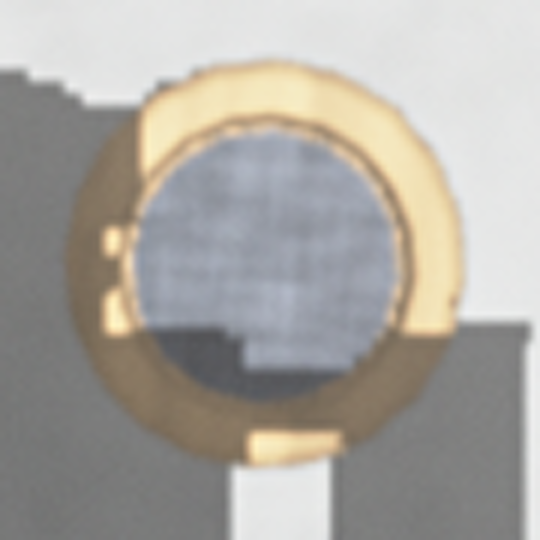

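Call:
jog_arm(deltas=[20,3,-15,0,0,0.016,0,40,0,-18,0,0,0,0,0,0,0,0,0,0,0])

```text
t: 7.18
eef_pos: [452.7, 81.6, 284.0]
tcp_rot: [1.983, 1.567, 0.41]
ft_force: [-0.7, 0.0, 0.9]
opening: 0.287
```

```bash
python3 -c "
from h import *
plan(451,103,170,0)
shot('wrist','w6')
"
```

```text
t 7.17 open 0.287 grasp [453.2  81.9 113. ] jaw yaw -0.2 q [0.03 0.45 2.08 0.   0.61 0.04] F [-0.7  0.   0.9]
delta now-axes [-57.   -1.5 -21.5] rot [-0.003 -0.001 -0.003] after-turn axes [-57.   -1.7 -21.4]
```

View pics/w6.png

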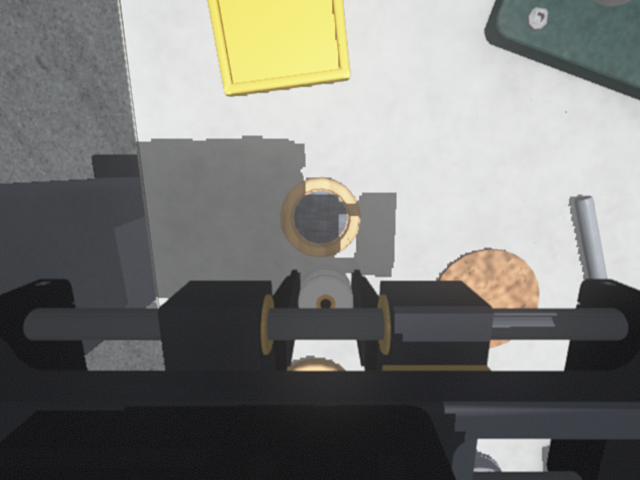

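Run:
```python
from h import *
w=load('w5');v=load('w6')
b=cv2.imread('pics/w6.png');cv2.imwrite('pics/w6c.png',cv2.resize(b[168:268,270:370],None,fx=6,fy=6,interpolation=cv2.INTER_CUBIC))
print(tri([(w,(334.2,173.7)),(v,(320.5,217.8))]),onz(w,(334.2,173.7),14),onz(v,(320.5,217.8),14))
print(onz(v,(325.7,303),88+20))
plan(0,0,0,0)
```

```text
(array([449.67447228, 110.16066412,  13.32747745]), [0.01, 0.01]) [449.67490314 110.17506266  14.        ] [449.67447827 110.26570046  14.        ]
[453.04722352  81.75290352 108.        ]
t 7.22 open 0.288 grasp [454.   81.5 114.3] jaw yaw -0.2 q [0.03 0.44 2.08 0.   0.61 0.03] F [-0.5 -0.5 -0.2]
delta now-axes [ 111.6 -453.4   82.9] rot [-0.003 -0.002 -0.006] after-turn axes [ 114.3 -453.    81.2]
```

View pics/w6c.png

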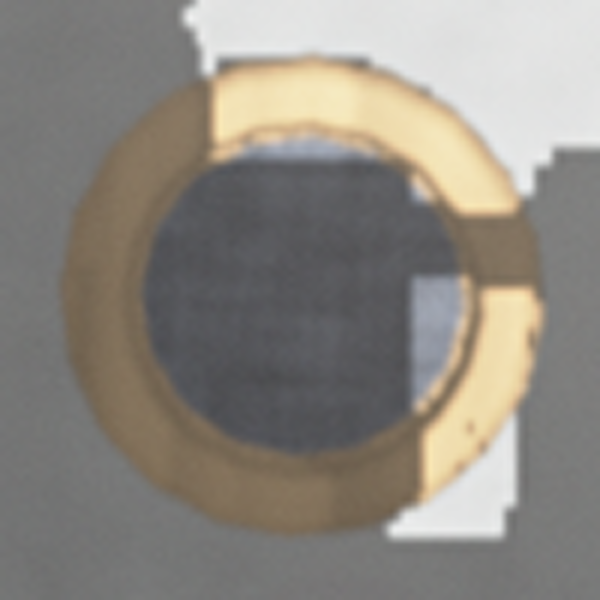

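Call:
jog_arm(deltas=[0,-3,-14,0,0,-0.006,0,15,0,-15,0,0,0,0,35,0,0,0,0,0,0,0,0,0,0,0,0,0])

```text
t: 7.72
eef_pos: [451.1, 112.0, 236.4]
tcp_rot: [1.943, 1.565, 0.368]
ft_force: [0.7, -1.2, -0.6]
opening: 0.288
```

```bash
python3 -c "
from h import *
plan(449.8,110.3,34.6,0)
"
```

```text
t 7.72 open 0.288 grasp [452.1 112.3  65.4] jaw yaw -0.3 q [0.1  0.54 2.1  0.   0.49 0.1 ] F [ 0.7 -1.2 -0.6]
delta now-axes [30.8 -1.5  1.7] rot [-0.005 -0.002 -0.005] after-turn axes [30.8 -1.3  1.7]
```

Call:
jog_arm(deltas=[12,-1,2,-0.005,-0.002,-0.005,0,9,0,0,0,0,0,0,0,0,0,0,0,0,0])

```text
t: 8.1
eef_pos: [450.6, 110.3, 215.7]
tcp_rot: [1.639, 1.569, 0.069]
ft_force: [-0.3, 0.2, 1.2]
opening: 0.289
```

```bash
python3 -c "
from h import *
plan(449.8,110.3,34.6,0)
"
```

```text
t 8.10 open 0.289 grasp [451.  110.3  44.7] jaw yaw 0.0 q [ 0.1   0.58  2.12 -0.    0.44  0.1 ] F [-0.3  0.2  1.2]
delta now-axes [10.1 -0.8  0. ] rot [ 0.001 -0.    -0.002] after-turn axes [10.1 -0.8  0. ]
```

Call:
jog_arm(deltas=[5,-1,0,0,0,-0.002,0,2,0,0,0,0,0,0,1.5,0,0,0,0,0,0,0,0,0,0,0,0,0])

```text
t: 8.6
eef_pos: [449.7, 110.2, 207.4]
tcp_rot: [1.763, 1.569, 0.193]
ft_force: [0.7, -0.0, -0.3]
opening: 0.289
```

```bash
python3 -c "
from h import *
plan(449.8,110.3,34.6,0)
"
```

```text
t 8.60 open 0.289 grasp [449.9 110.2  36.4] jaw yaw 0.0 q [0.1  0.6  2.12 0.   0.42 0.1 ] F [ 0.7 -0.  -0.3]
delta now-axes [ 1.8  0.1 -0.1] rot [ 0.    -0.    -0.001] after-turn axes [ 1.8  0.1 -0.1]
```

Call:
jog_arm(deltas=[1,0,0,0,0,0,0,0.7,0,0,0,0,0,0,0,0,0,0,0,0,0])

```text
t: 8.98
eef_pos: [449.7, 110.2, 205.8]
tcp_rot: [1.739, 1.569, 0.169]
ft_force: [-0.3, 0.0, -0.0]
opening: 0.289
```

Call:
jog_arm(deltas=[0.6,0,0,0,0,0,0,0,0,0,0,0,0,0])

```text
t: 9.22
eef_pos: [449.7, 110.2, 205.9]
tcp_rot: [1.721, 1.568, 0.151]
ft_force: [0.7, 0.1, -0.3]
opening: 0.287
```

```bash
python3 -c "
from h import *
plan(449.8,110.3,34.6,0)
shot('side','s7');shot('wrist','w7')
b=cv2.imread('pics/s7.png');cv2.imwrite('pics/s7c.png',cv2.resize(b[200:270,250:340],None,fx=7,fy=7,interpolation=cv2.INTER_CUBIC))
"
```

```text
t 9.22 open 0.287 grasp [450.1 110.3  34.9] jaw yaw 0.0 q [0.1  0.6  2.13 0.   0.41 0.1 ] F [ 0.7  0.1 -0.3]
delta now-axes [ 0.3  0.1 -0.1] rot [ 0.    -0.    -0.002] after-turn axes [ 0.3  0.1 -0.1]
```

View pics/s7c.png

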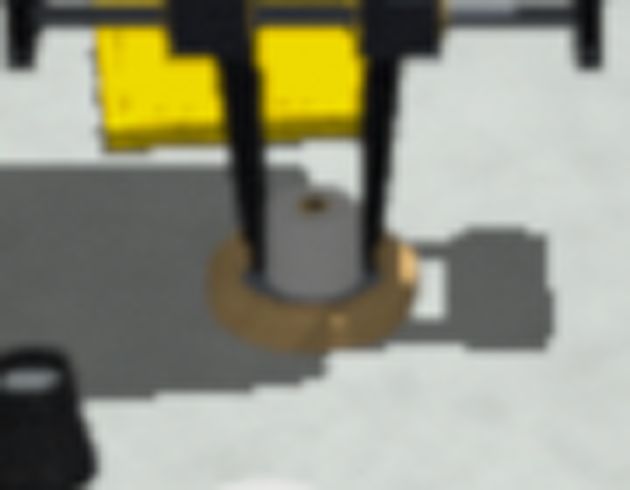

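Call:
jog_arm(deltas=[1.5,0,0,0,0,0,0])

```text
t: 9.45
eef_pos: [449.6, 110.2, 205.5]
tcp_rot: [1.714, 1.568, 0.144]
ft_force: [-8.0, -1.3, 49.3]
opening: 0.287
```

Call:
jog_arm(deltas=[0,0,0,0,0,0,0,0,0,0,0,0,0,0.45,0,0,0,0,0,0,0.45,0,0,0,0,0,0,0.45])

```text
t: 9.95
eef_pos: [449.6, 110.2, 205.6]
tcp_rot: [1.701, 1.567, 0.13]
ft_force: [0.5, 0.3, 0.6]
opening: 0.449
```

Call:
jog_arm(deltas=[-15,0,0,0,0,0,0.45,-40,0,0,0,0,0,0.6,-55,0,0,0,0,0,0.8,-10,0,30,0,0,0,0.8,0,0,0,0,0,0,0.8])

```text
t: 10.58
eef_pos: [449.5, 79.7, 328.2]
tcp_rot: [1.434, 1.57, -0.136]
ft_force: [-0.2, -0.3, 0.1]
opening: 0.783
```

```bash
python3 -c "
from h import *
plan(572,-171,160,-48)
shot('wrist','w8')
"
```

```text
t 10.57 open 0.783 grasp [449.8  79.7 157.2] jaw yaw 0.1 q [ 0.03  0.37  2.05 -0.    0.73  0.03] F [-0.2 -0.3  0.1]
delta now-axes [ -2.6 122.2 250.9] rot [ 0.839 -0.    -0.001] after-turn axes [ -2.8 268.3  76.8]
```

View pics/w8.png

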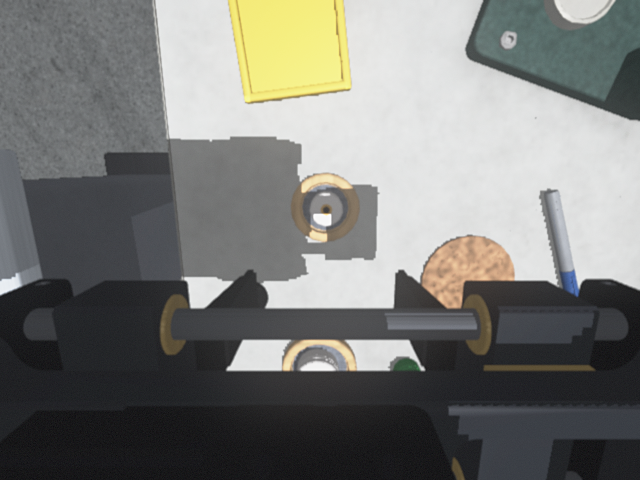

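Call:
jog_arm(deltas=[0,20,42,0,0,0,0.8,0,20,42,0,0,0,0.8,0,20,42,0,0,0,0.8,0,20,42,0,0,0,0.8,0,20,42,0,0,0,0.8,0,20,40,0,0,0,0.8,0,0,0,0.18,0,0,0.8,0,0,0,0.18,0,0,0.8,0,0,0,0.18,0,0,0.8,0,0,0,0.18,0,0,0.8])

```text
t: 11.88
eef_pos: [576.2, -171.6, 315.7]
tcp_rot: [-1.264, 1.555, 2.712]
ft_force: [-0.0, 0.2, 0.6]
opening: 0.803
```

Call:
jog_arm(deltas=[0,0,0,0.12,0,0,0.8,0,0,0,0,0,0,0.8])

```text
t: 12.12
eef_pos: [576.8, -170.2, 313.2]
tcp_rot: [-1.145, 1.552, 2.707]
ft_force: [-0.5, -0.4, 0.9]
opening: 0.799
```

```bash
python3 -c "
from h import *
plan(572,-171,160,-48)
shot('wrist','w9')
b=cv2.imread('pics/w9.png');cv2.imwrite('pics/w9c.png',cv2.resize(b[170:290,250:390],None,fx=5,fy=5,interpolation=cv2.INTER_CUBIC))
"
```

```text
t 12.12 open 0.799 grasp [ 573.8 -168.8  142.2] jaw yaw -49.3 q [-0.4   0.56  1.71  0.    0.89  0.46] F [-0.5 -0.4  0.9]
delta now-axes [-17.7  -2.8   4.3] rot [-0.023  0.008  0.018] after-turn axes [-17.8  -2.6   4.1]
```

View pics/w9.png

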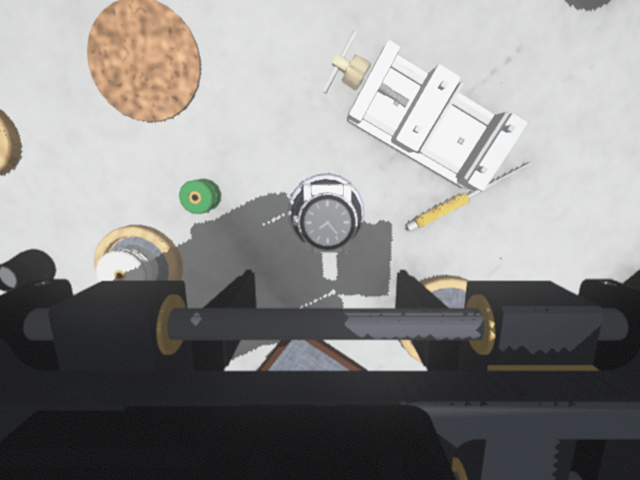

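View pics/w9c.png

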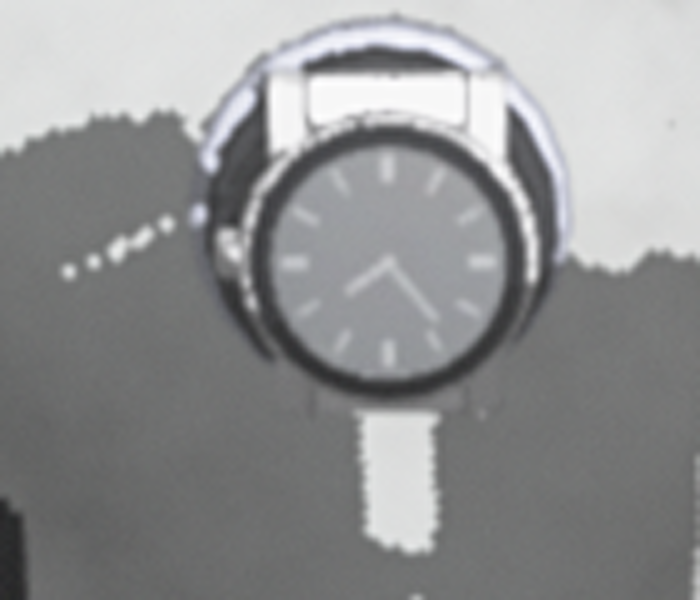

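Run:
```python
from h import *
w=load('w4');v=load('w9')
print(tri([(w,(324,239)),(v,(327.6,222))]),onz(w,(324,239),55.5),onz(v,(327.6,222),55.5))
# side/wide view points in w9: block rim
```

```text
(array([ 592.71559638, -151.35474792,   55.65487866]), [0.12, 0.12]) [ 592.63892107 -151.48417938   55.5       ] [ 592.77282027 -151.27875949   55.5       ]
```

```bash
python3 -c "
from h import *
plan(592.7,-151.4,90,-48)"
```

```text
t 12.18 open 0.799 grasp [ 573.7 -168.8  142.3] jaw yaw -49.2 q [-0.4   0.56  1.71  0.    0.89  0.46] F [-0.8 -0.2  0.3]
delta now-axes [ 52.1  -2.9 -24.8] rot [-0.021  0.008  0.018] after-turn axes [ 52.2  -3.3 -24.5]
```

Call:
jog_arm(deltas=[0,-3,-25,-0.02,0.008,0.018,0.8,25,0,0,0,0,0,0.7,25,0,0,0,0,0,0.65,0,0,0,0,0,0,0.65])

```text
t: 12.68
eef_pos: [594.7, -149.8, 260.5]
tcp_rot: [-1.343, 1.57, 2.544]
ft_force: [0.1, 0.4, -0.2]
opening: 0.657
```

```bash
python3 -c "
from h import *
plan(592.7,-151.4,63.5,-48)
shot('wrist','w10')"
```

```text
t 12.68 open 0.657 grasp [ 594.7 -149.8   89.5] jaw yaw -47.3 q [-0.35  0.64  1.72  0.    0.78  0.47] F [ 0.1  0.4 -0.2]
delta now-axes [26.  -0.2  2.6] rot [0.012 0.    0.001] after-turn axes [26.  -0.2  2.6]
```

View pics/w10.png

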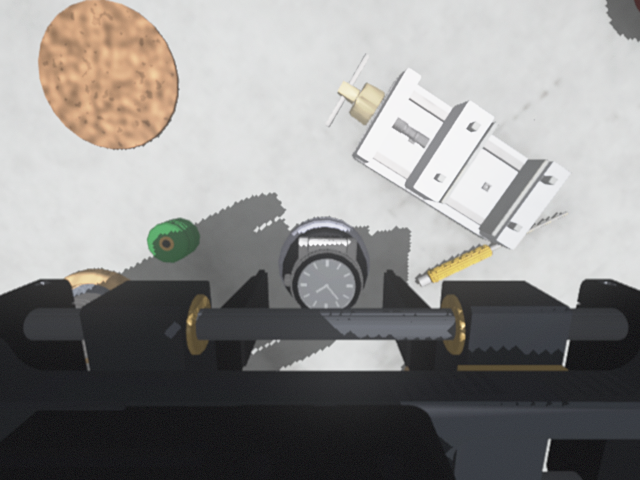

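Call:
jog_arm(deltas=[14,0,2,0.012,0,0,0.62,9,0,0,0,0,0,0.6,3,0,0,0,0,0,0.6,0,0,0,0,0,0,0.6])

```text
t: 13.22
eef_pos: [593.7, -151.6, 235.6]
tcp_rot: [2.09, 1.567, -0.319]
ft_force: [0.4, -0.8, 0.2]
opening: 0.6
```

```bash
python3 -c "
from h import *
plan(592.7,-151.4,63.5,-48)
c=shot('wrist','w11');print(onz(c,(326,300),55.5))
b=cv2.imread('pics/w11.png');cv2.imwrite('pics/w11c.png',cv2.resize(b[220:380,220:420],None,fx=4,fy=3.75,interpolation=cv2.INTER_CUBIC))
shot('side','s11')
b=cv2.imread('pics/s11.png');cv2.imwrite('pics/s11c.png',cv2.resize(b[215:335,317:437],None,fx=5,fy=5,interpolation=cv2.INTER_CUBIC))
"
```

```text
t 13.22 open 0.600 grasp [ 594.3 -151.8   64.6] jaw yaw -48.0 q [-0.36  0.68  1.74  0.    0.72  0.48] F [ 0.4 -0.8  0.2]
delta now-axes [ 1.1 -0.9  0.6] rot [ 0.    -0.002 -0.003] after-turn axes [ 1.1 -0.8  0.6]
[ 593.21233574 -151.7955391    55.5       ]
```

View pics/w11c.png

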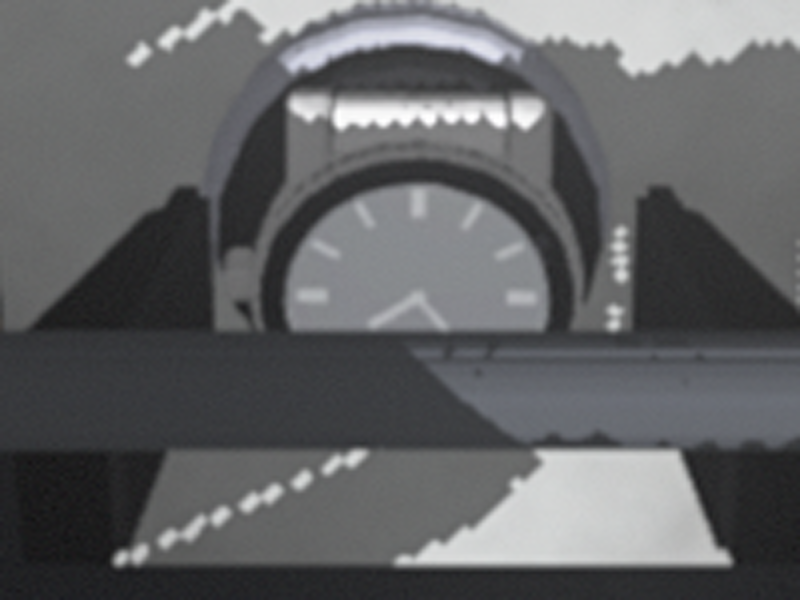

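View pics/s11c.png

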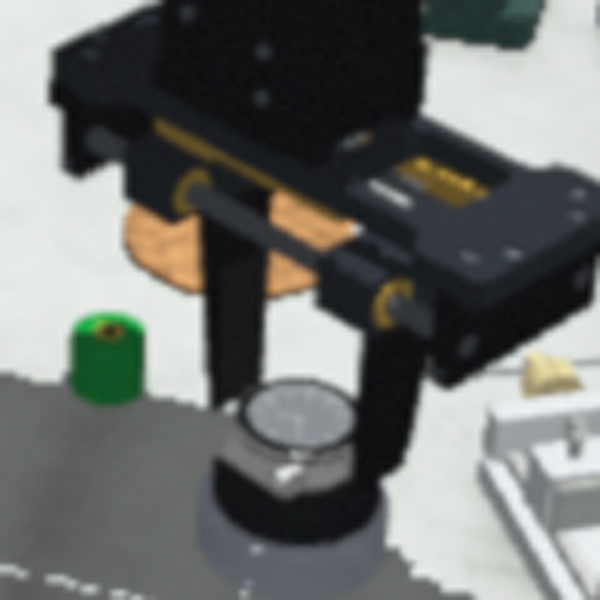

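Call:
jog_arm(deltas=[1.5,-1.2,0.5,0,-0.002,-0.003,0.6,0,0,0,0,0,0,0.5,0,0,0,0,0,0,0.5])

```text
t: 13.7
eef_pos: [592.6, -151.0, 234.9]
tcp_rot: [1.842, 1.57, -0.566]
ft_force: [-0.9, 0.6, 0.3]
opening: 0.507
```

```bash
python3 -c "
from h import *
plan(592.7,-151.4,63.5,-48)"
```

```text
t 13.70 open 0.507 grasp [ 592.8 -151.1   63.9] jaw yaw -48.0 q [-0.36  0.68  1.74 -0.    0.72  0.48] F [-0.9  0.6  0.3]
delta now-axes [0.4 0.4 0.2] rot [ 0.    -0.    -0.001] after-turn axes [0.4 0.4 0.2]
```

Call:
jog_arm(deltas=[0,0,0,0,0,0,0.4,0,0,0,0,0,0,0,0,0,0,0,0,0,0,0,0,0,0,0,0,0])

```text
t: 14.2
eef_pos: [592.6, -151.0, 235.0]
tcp_rot: [1.874, 1.569, -0.535]
ft_force: [-0.9, 0.4, -0.6]
opening: 0.457
```

```bash
python3 -c "
from h import *
plan(592.7,-151.4,63.5,-48)
c=shot('wrist','w12')
b=cv2.imread('pics/w12.png');cv2.imwrite('pics/w12c.png',cv2.resize(b[220:380,220:420],None,fx=4,fy=3.75,interpolation=cv2.INTER_CUBIC))
"
```

```text
t 14.20 open 0.457 grasp [ 592.8 -151.1   64. ] jaw yaw -48.0 q [-0.36  0.68  1.74 -0.    0.72  0.48] F [-0.9  0.4 -0.6]
delta now-axes [0.5 0.3 0.2] rot [ 0.    -0.    -0.001] after-turn axes [0.5 0.3 0.2]
```

View pics/w12c.png

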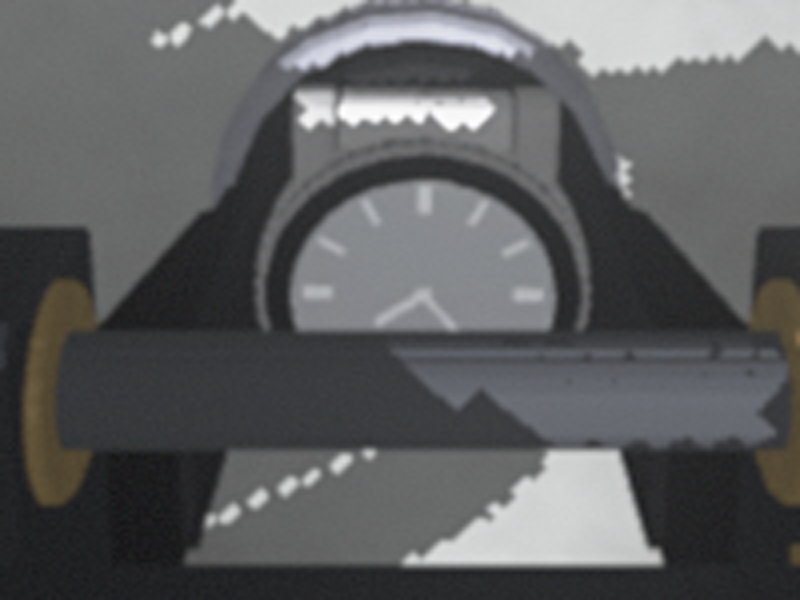

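Call:
jog_arm(deltas=[-5,0,0,0,0,0,0,-20,0,0,0,0,0,0,-40,0,0,0,0,0,0,-40,0,0,0,0,0,0,0,0,0,0,0,0,0])

```text
t: 14.88
eef_pos: [592.5, -150.9, 343.7]
tcp_rot: [1.636, 1.57, -0.772]
ft_force: [0.7, 0.1, 0.1]
opening: 0.459
```

```bash
python3 -c "
from h import *
plan(450,-220,150,-48)
c=shot('wrist','w13')
shot('side','s13')
b=cv2.imread('pics/s13.png');cv2.imwrite('pics/s13c.png',cv2.resize(b[160:400,237:437],None,fx=2.5,fy=2.5,interpolation=cv2.INTER_CUBIC))
"
```

```text
t 14.88 open 0.459 grasp [ 592.6 -151.   172.7] jaw yaw -48.0 q [-0.36  0.54  1.66 -0.    0.94  0.48] F [0.7 0.1 0.1]
delta now-axes [ 22.7 -44.1 152.1] rot [ 0.    -0.    -0.001] after-turn axes [ 22.7 -44.  152.1]
```

View pics/w13.png

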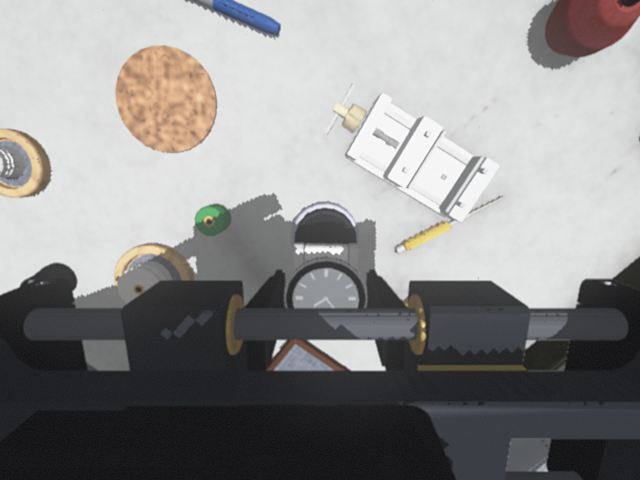

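View pics/s13c.png

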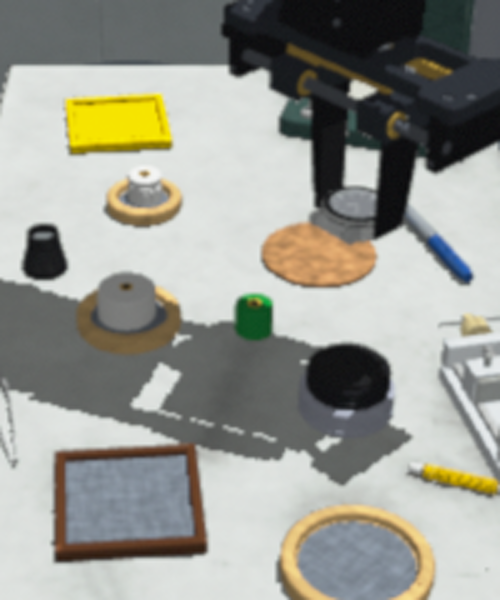

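Run:
```python
from h import *
b=load('side0');T=lambda x,y:(240+x/3,225+y/3)
for p in [(60,345),(225,340),(237,460),(58,464)]: print(onz(b,T(*p),11).round(1))
a=load('scene0');S=lambda x,y:(225+x/4,170+y/4)
for p in [(524,135),(660,160),(622,238),(478,210)]: print(onz(a,S(*p),11).round(1))
```

```text
[ 406.6 -207.6   11. ]
[ 493.7 -203.8   11. ]
[ 499.5 -292.6   11. ]
[ 412.6 -295.1   11. ]
[ 493.4 -285.1   11. ]
[ 408.8 -292.7   11. ]
[ 401.  -205.2   11. ]
[ 486.8 -197.7   11. ]
```

Call:
jog_arm(deltas=[0,-3,22,0,0,0,0,0,-3,28,0,0,0,0,0,-3,28,0,0,0,0,0,-3,28,0,0,0,0,0,-3,28,0,0,0,0,0,-3,28,0,0,0,0,0,-3,28,0,0,0,0,0,-3,20,0,0,0,0,0,0,0,0,0,0,0])

```text
t: 16.1
eef_pos: [406.0, -279.0, 332.4]
tcp_rot: [-1.222, 1.547, 2.651]
ft_force: [-0.6, -0.2, -0.1]
opening: 0.462
```

```bash
python3 -c "
from h import *
plan(450,-247,100,-48)
c=shot('wrist','w14')
"
```

```text
t 16.10 open 0.462 grasp [ 402.4 -277.1  161.5] jaw yaw -48.1 q [-0.74  0.4   1.95 -0.01  0.8   0.11] F [-0.6 -0.2 -0.1]
delta now-axes [ 60.8   7.  -54.6] rot [-0.002  0.008  0.022] after-turn axes [ 61.4   5.7 -54.1]
```

View pics/w14.png

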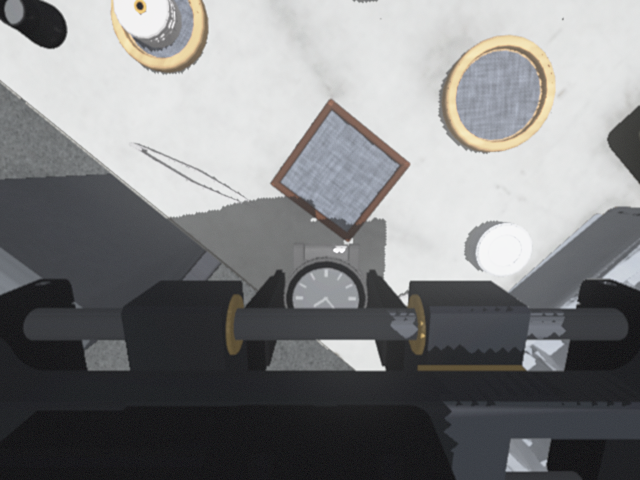

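Run:
```python
from h import *
c=load('w14')
b=cv2.imread('pics/w14.png');cv2.imwrite('pics/w14c.png',cv2.resize(b[90:250,262:422],None,fx=3.75,fy=3.75,interpolation=cv2.INTER_CUBIC));cv2.imwrite('pics/w14d.png',cv2.resize(b[25:165,430:570],None,fx=4,fy=4,interpolation=cv2.INTER_CUBIC))
P=[onz(c,p,11)for p in [(332,100),(410,163),(347,240),(271,183)]]
for p in P:print(p.round(1))
print(np.mean(P,0)); print('wide',onz(c,(498,93),14))
```

```text
[ 491.2 -199.3   11. ]
[ 498.5 -284.1   11. ]
[ 411.3 -290.2   11. ]
[ 404.2 -204.7   11. ]
[ 451.26211247 -244.58557013   11.        ]
wide [ 584.73307813 -297.32735026   14.        ]
```

View pics/w14c.png

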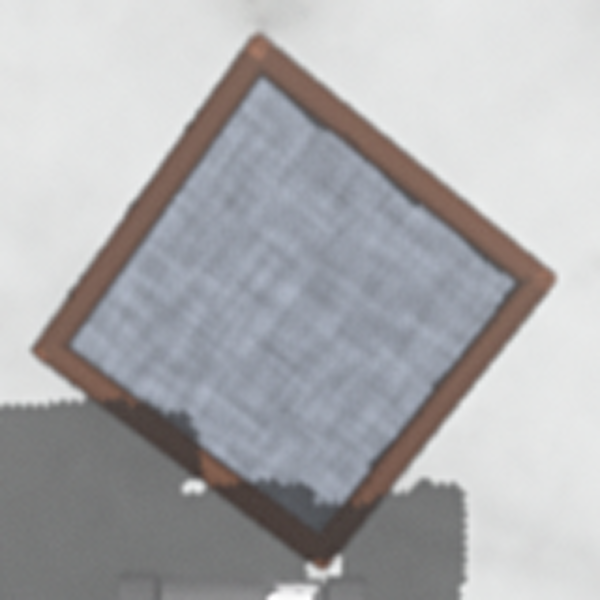

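View pics/w14d.png

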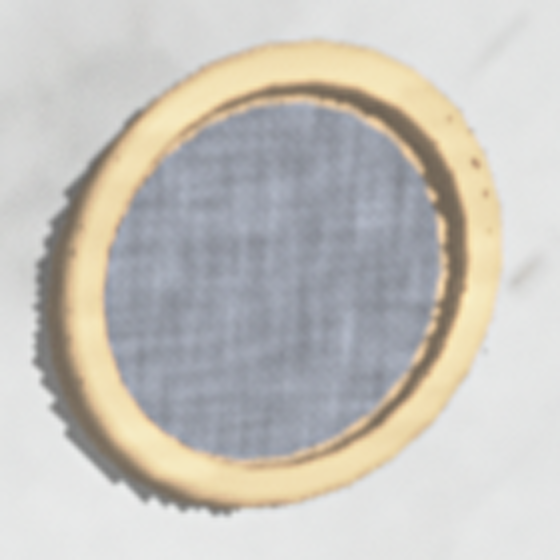

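Call:
jog_arm(deltas=[12,4,-18,0,0.008,0.022,0,15,3,-18,0,0,0,0,15,0,0,0,0,0,0,0,0,0,0,0,0,0])

```text
t: 16.65
eef_pos: [440.1, -257.3, 287.0]
tcp_rot: [-1.426, 1.568, 2.449]
ft_force: [-0.7, 0.2, -0.4]
opening: 0.455
```

```bash
python3 -c "
from h import *
plan(450,-247,100,-48)
c=shot('wrist','w15')
b=cv2.imread('pics/w15.png');cv2.imwrite('pics/w15c.png',cv2.resize(b[110:300,240:440],None,fx=3,fy=3,interpolation=cv2.INTER_CUBIC))
"
```

```text
t 16.65 open 0.455 grasp [ 439.8 -257.   116. ] jaw yaw -48.0 q [-0.66  0.49  1.96  0.    0.69  0.18] F [-0.7  0.2 -0.4]
delta now-axes [ 16.   -1.  -14.2] rot [0.    0.    0.003] after-turn axes [ 16.   -1.  -14.2]
```

View pics/w15c.png

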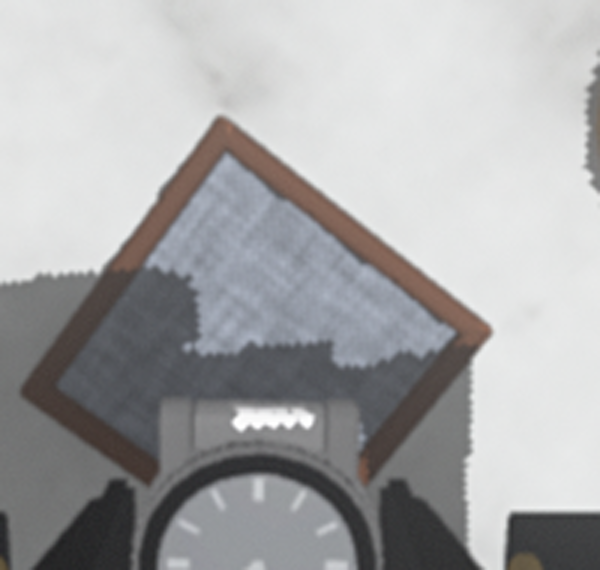

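View pics/w15.png

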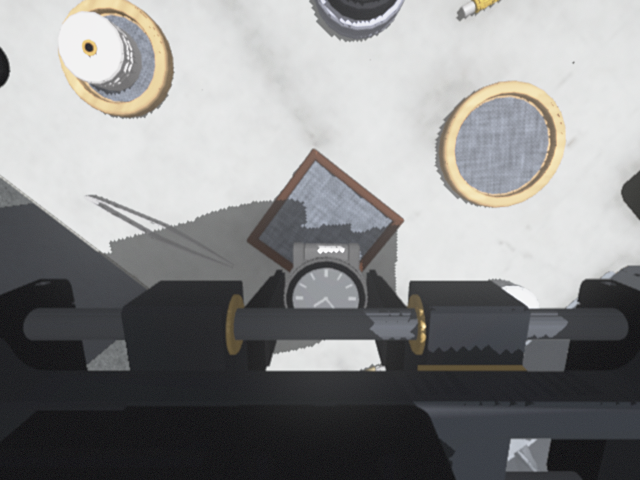

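Run:
```python
from h import *
c=load('w14');d=load('w15')
A=[(330.8,99.3),(410,162.5),(347.9,240.7),(271.1,183.3)];B=[(314,149),(403.7,220.7),None,(247.3,240)]
X=[]
for p,q in zip(A,B):
    if q: x,r=tri([(c,p),(d,q)]);print(x.round(1),r,onz(d,q,11).round(1));
    X.append(onz(c,p,11))
print('mean w14',np.mean(X,0).round(1)); print('w15 L-R mid',((onz(d,B[1],11)+onz(d,B[3],11))/2).round(1))
print(onz(d,(503,144),14))
plan(*( list(np.mean(X,0)[:2])+[32.5]),-48)
```

```text
[ 491.3 -197.7    7.6] [0.07, 0.07] [ 491.2 -197.8   11. ]
[ 497.4 -282.3   20. ] [0.05, 0.05] [ 497.7 -284.8   11. ]
[ 403.2 -204.4    6.1] [0.14, 0.14] [ 404.7 -204.4   11. ]
mean w14 [ 451.3 -244.6   11. ]
w15 L-R mid [ 451.2 -244.6   11. ]
[ 585.36070634 -297.55034046   14.        ]
t 16.70 open 0.458 grasp [ 440.  -257.3  116.7] jaw yaw -48.0 q [-0.66  0.49  1.96  0.    0.69  0.18] F [-0.4 -0.9 -0.7]
delta now-axes [ 84.2  -2.1 -16.8] rot [-0.     0.     0.001] after-turn axes [ 84.2  -2.2 -16.8]
```

Run:
```python
from h import *
d=load('w15'); print(onz(d,(325.7,299),107.5))
plan(451.5,-245.5,50,-48)
```

```text
[ 439.1180531  -256.36518037  107.5       ]
t 16.70 open 0.458 grasp [ 440.  -257.3  116.7] jaw yaw -48.0 q [-0.66  0.49  1.96  0.    0.69  0.18] F [-0.4 -0.9 -0.7]
delta now-axes [ 66.7  -1.2 -16.4] rot [-0.     0.     0.001] after-turn axes [ 66.7  -1.3 -16.4]
```

Call:
jog_arm(deltas=[10,-1,-8,0,0,0,0,20,0,-8,0,0,0,0,25,0,0,0,0,0,0,10,0,0,0,0,0,0,0,0,0,0,0,0,0])

```text
t: 17.32
eef_pos: [453.3, -244.3, 221.2]
tcp_rot: [1.947, 1.57, -0.461]
ft_force: [0.5, 0.3, -0.2]
opening: 0.462
```

```bash
python3 -c "
from h import *
plan(451.8,-245.8,32,-48)"
```

```text
t 17.32 open 0.462 grasp [ 453.5 -244.4   50.2] jaw yaw -48.0 q [-0.62  0.61  1.99  0.    0.54  0.21] F [ 0.5  0.3 -0.2]
delta now-axes [18.2  0.1  2.1] rot [ 0.    -0.    -0.001] after-turn axes [18.2  0.1  2.1]
```

Call:
jog_arm(deltas=[8,0,2,0,0,0,0,6,0,0,0,0,0,0,2,0,0,0,0,0,0,0,0,0,0,0,0,0])

```text
t: 17.82
eef_pos: [451.9, -246.1, 205.7]
tcp_rot: [1.835, 1.567, -0.574]
ft_force: [-0.8, 0.3, -0.5]
opening: 0.458
```

```bash
python3 -c "
from h import *
plan(451.8,-245.8,32,-48)"
```

```text
t 17.82 open 0.458 grasp [ 452.5 -246.4   34.7] jaw yaw -48.0 q [-0.63  0.64  2.    0.    0.5   0.21] F [-0.8  0.3 -0.5]
delta now-axes [ 2.7 -0.3 -0.1] rot [-0.    -0.001 -0.004] after-turn axes [ 2.7 -0.3 -0.1]
```

Call:
jog_arm(deltas=[1.5,0,0,0,0,-0.004,0,1,0,0,0,0,0,0])

```text
t: 18.08
eef_pos: [452.0, -246.1, 203.4]
tcp_rot: [-3.039, 1.57, 0.835]
ft_force: [0.3, -0.3, -0.7]
opening: 0.459
```

Call:
jog_arm(deltas=[0.8,0,0,0,0,0,0])

```text
t: 18.2
eef_pos: [452.0, -246.1, 202.9]
tcp_rot: [3.035, 1.57, 0.626]
ft_force: [-2.7, 1.3, 13.7]
opening: 0.458
```

Call:
jog_arm(deltas=[0.8,0,0,0,0,0,0])

```text
t: 18.32
eef_pos: [452.0, -246.0, 202.9]
tcp_rot: [2.727, 1.569, 0.318]
ft_force: [-3.7, 2.1, 18.1]
opening: 0.457
```

Call:
jog_arm(deltas=[0,0,0,0,0,0,0,0,0,0,0,0,0,0.5,0,0,0,0,0,0,0.6,0,0,0,0,0,0,0.6,0,0,0,0,0,0,0.6])

```text
t: 18.95
eef_pos: [452.0, -246.1, 202.9]
tcp_rot: [2.49, 1.569, 0.081]
ft_force: [0.7, -0.3, -1.5]
opening: 0.599
```

Call:
jog_arm(deltas=[-8,0,0,0,0,0,0.6,-20,0,0,0,0,0,0.6,-40,0,0,0,0,0,0.7,-50,0,20,0,0,0,0.85,0,0,0,0,0,0,0.85])

```text
t: 19.58
eef_pos: [436.7, -259.7, 325.8]
tcp_rot: [2.539, 1.57, 0.131]
ft_force: [0.1, -0.6, 0.2]
opening: 0.833
```

```bash
python3 -c "
from h import *
plan(593,-185,170,0)
c=shot('wrist','w16')
"
```

```text
t 19.57 open 0.833 grasp [ 436.9 -259.6  154.8] jaw yaw -48.0 q [-0.67  0.43  1.93  0.    0.78  0.17] F [ 0.1 -0.6  0.2]
delta now-axes [ -14.9   49.1 -166.1] rot [-0.837 -0.001 -0.001] after-turn axes [-15.2 156.3 -74.7]
```

View pics/w16.png

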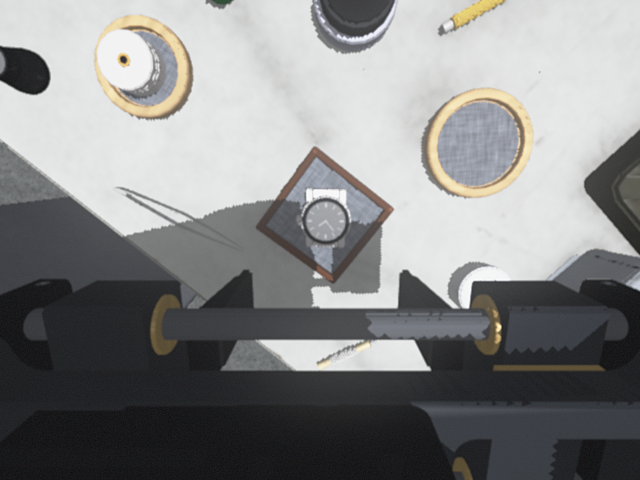

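Call:
jog_arm(deltas=[-5,0,0,-0.17,0,0,0.75,-5,0,0,-0.17,0,0,0.75,-5,0,0,-0.17,0,0,0.75,0,0,0,-0.17,0,0,0.75,0,0,0,-0.16,0,0,0.75,0,40,-18,0,0,0,0.75,0,40,-18,0,0,0,0.75,0,40,-18,0,0,0,0.75,0,36,-18,0,0,0,0.75,0,0,0,0,0,0,0.75])

```text
t: 20.88
eef_pos: [595.4, -177.0, 327.3]
tcp_rot: [-2.235, 1.551, 2.509]
ft_force: [-1.2, 0.4, -1.0]
opening: 0.747
```

```bash
python3 -c "
from h import *
plan(593,-152,80,0)
c=shot('wrist','w17')
"
```

```text
t 20.88 open 0.747 grasp [ 592.6 -175.   156.3] jaw yaw 1.8 q [-0.4   0.57  1.65  0.01  0.94 -0.43] F [-1.2  0.4 -1. ]
delta now-axes [ 76.6  -0.4 -24.2] rot [ 0.031 -0.012  0.016] after-turn axes [ 76.3  -2.4 -25. ]
```

View pics/w17.png

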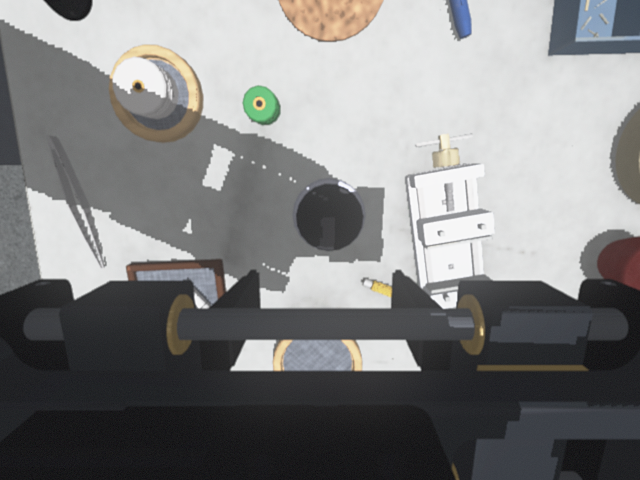

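Run:
```python
from h import *
b=cv2.imread('pics/w17.png');cv2.imwrite('pics/w17c.png',cv2.resize(b[165:265,280:380],None,fx=6,fy=6,interpolation=cv2.INTER_CUBIC))
b=cv2.imread('pics/w13.png');cv2.imwrite('pics/w13c.png',cv2.resize(b[190:290,275:375],None,fx=6,fy=6,interpolation=cv2.INTER_CUBIC))
```

```text
(no output)
```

View pics/w17c.png

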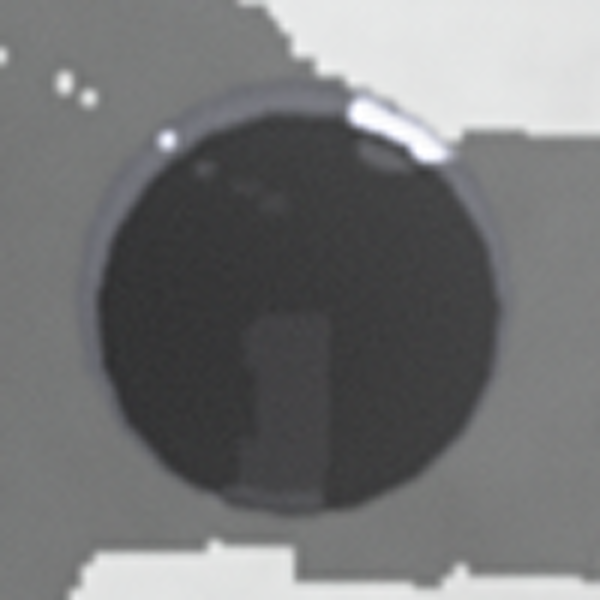

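Call:
jog_arm(deltas=[15,-2,-12,0.03,-0.012,0.016,0.75,30,0,-12,0,0,0,0.75,0,0,0,0,0,0,0.75])

```text
t: 21.3
eef_pos: [589.3, -154.1, 279.7]
tcp_rot: [-1.78, 1.567, 2.931]
ft_force: [-1.1, -0.5, 0.8]
opening: 0.753
```

```bash
python3 -c "
from h import *
plan(593,-152,80,0)
c=shot('wrist','w18')
b=cv2.imread('pics/w18.png');cv2.imwrite('pics/w18c.png',cv2.resize(b[210:310,270:390],None,fx=6,fy=6,interpolation=cv2.INTER_CUBIC))
"
```

```text
t 21.30 open 0.753 grasp [ 588.6 -154.   108.7] jaw yaw -0.1 q [-0.36  0.61  1.72 -0.    0.81 -0.36] F [-1.1 -0.5  0.8]
delta now-axes [28.7  3.8 -2.1] rot [-0.002 -0.001  0.004] after-turn axes [28.7  3.7 -2.1]
```

View pics/w18c.png

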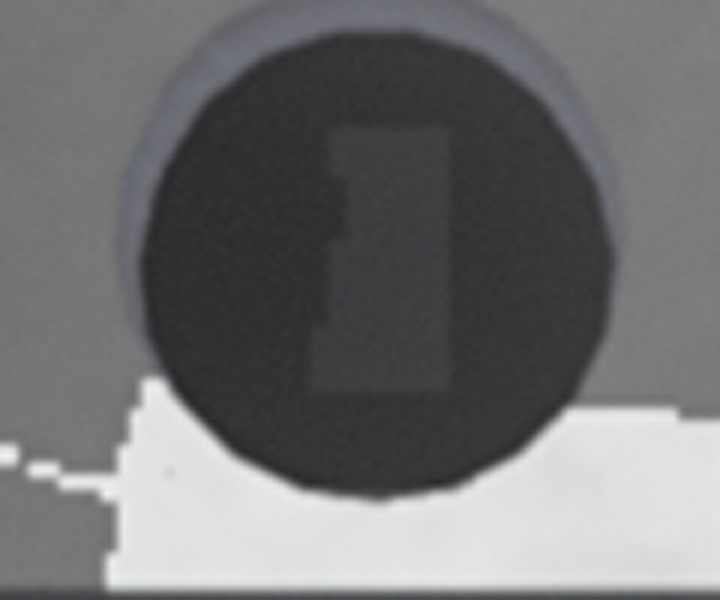

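Run:
```python
from h import *
c=load('w17');d=load('w18')
print(tri([(c,(329.7,217.8)),(d,(332.75,254.3))]),onz(c,(329.7,217.8),38),onz(d,(332.75,254.3),38))
def circ(c,x,y,z,r=28):
    t=np.linspace(0,2*np.pi,73);P=np.array([proj(c,[x+r*np.cos(a),y+r*np.sin(a),z]) for a in t]);return P.min(0),P.max(0)
for x,y in [(593,-151),(592.5,-152)]: print(circ(c,x,y,38),circ(d,x,y,38))
print('wide top est?')
```

```text
(array([ 593.31390048, -150.48816917,   23.46972448]), [0.01, 0.01]) [ 593.26720115 -148.40753424   38.        ] [ 593.05281107 -146.57508273   38.        ]
(array([294.97481341, 186.12175025]), array([363.65090903, 254.19314764])) (array([292.09413605, 220.32414936]), array([373.25835585, 298.42609024]))
(array([294.35092655, 187.37382455]), array([362.96681733, 255.33263721])) (array([291.40839052, 221.80089984]), array([372.48810701, 299.7422804 ]))
wide top est?
```

Call:
jog_arm(deltas=[25,3,-5,0,0,0.004,0.75,20,0,0,0,0,0,0.75,0,0,0,0,0,0,0.75])

```text
t: 21.72
eef_pos: [592.8, -152.2, 238.9]
tcp_rot: [1.291, 1.564, -0.284]
ft_force: [0.0, 0.1, 0.1]
opening: 0.753
```

```bash
python3 -c "
from h import *
plan(593,-149,46,0)
c=shot('wrist','w19')
b=cv2.imread('pics/w19.png');cv2.imwrite('pics/w19c.png',cv2.resize(b[220:380,200:440],None,fx=3,fy=3,interpolation=cv2.INTER_CUBIC))
"
```

```text
t 21.73 open 0.753 grasp [ 593.9 -152.5   67.9] jaw yaw -0.2 q [-0.36  0.67  1.74  0.    0.72 -0.36] F [0.  0.1 0.1]
delta now-axes [21.9  0.1 -3.3] rot [-0.004  0.002 -0.006] after-turn axes [21.9  0.2 -3.2]
```

View pics/w19c.png

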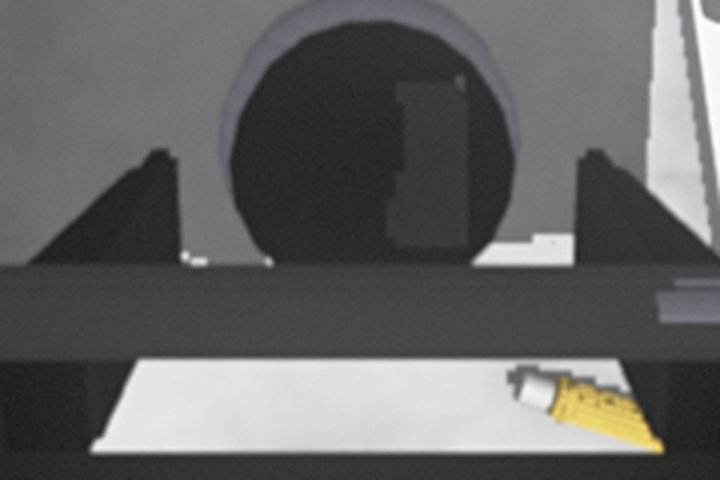

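Call:
jog_arm(deltas=[12,0,-3,0,0,-0.006,0.7,8,0,0,0,0,0,0.68,2,0,0,0,0,0,0.68,0,0,0,0,0,0,0.68])

```text
t: 22.28
eef_pos: [593.4, -149.8, 218.8]
tcp_rot: [0.889, 1.565, -0.687]
ft_force: [-1.0, 0.6, -0.1]
opening: 0.684
```

```bash
python3 -c "
from h import *
plan(593.2,-149,46,0)
c=shot('wrist','w20')
shot('side','s20')
b=cv2.imread('pics/s20.png');cv2.imwrite('pics/s20c.png',cv2.resize(b[235:335,317:437],None,fx=5,fy=5,interpolation=cv2.INTER_CUBIC))
"
```

```text
t 22.27 open 0.684 grasp [ 594.1 -150.4   47.8] jaw yaw -0.2 q [-0.35  0.7   1.75 -0.    0.69 -0.35] F [-1.   0.6 -0.1]
delta now-axes [ 1.8 -0.2 -0.8] rot [-0.004  0.004 -0.004] after-turn axes [ 1.8 -0.2 -0.8]
```

View pics/s20c.png

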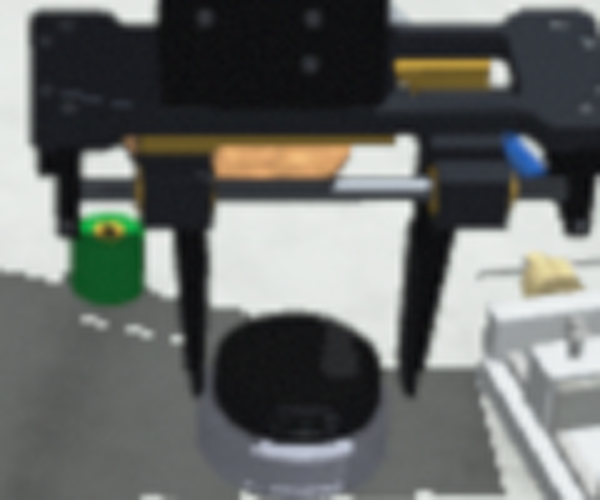

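Call:
jog_arm(deltas=[2,0,-1,-0.004,0.004,-0.004,0.68,0,0,0,0,0,0,0.65])

```text
t: 22.62
eef_pos: [593.4, -148.7, 217.1]
tcp_rot: [2.179, 1.57, 0.608]
ft_force: [0.2, -0.3, 0.3]
opening: 0.658
```

```bash
python3 -c "
from h import *
plan(593.2,-149,46,0)"
```

```text
t 22.62 open 0.658 grasp [ 593.6 -148.7   46.1] jaw yaw -0.0 q [-0.35  0.7   1.75  0.    0.69 -0.35] F [ 0.2 -0.3  0.3]
delta now-axes [ 0.1 -0.2  0.3] rot [-0.    -0.001 -0.001] after-turn axes [ 0.1 -0.2  0.3]
```

Call:
jog_arm(deltas=[0,0,0,0,0,0,0.4,0,0,0,0,0,0,0,0,0,0,0,0,0,0,0,0,0,0,0,0,0])

```text
t: 23.12
eef_pos: [593.5, -148.7, 217.2]
tcp_rot: [2.11, 1.57, 0.539]
ft_force: [0.2, 0.6, -1.0]
opening: 0.584
```

```bash
python3 -c "
from h import *
plan(593.2,-149,46,0)
c=shot('wrist','w21')
b=cv2.imread('pics/w21.png');cv2.imwrite('pics/w21c.png',cv2.resize(b[220:380,200:440],None,fx=3,fy=3,interpolation=cv2.INTER_CUBIC))
"
```

```text
t 23.12 open 0.584 grasp [ 593.6 -148.6   46.2] jaw yaw -0.0 q [-0.35  0.7   1.75  0.    0.69 -0.35] F [ 0.2  0.6 -1. ]
delta now-axes [ 0.2 -0.3  0.3] rot [-0.    -0.001 -0.001] after-turn axes [ 0.2 -0.3  0.3]
```

View pics/w21c.png

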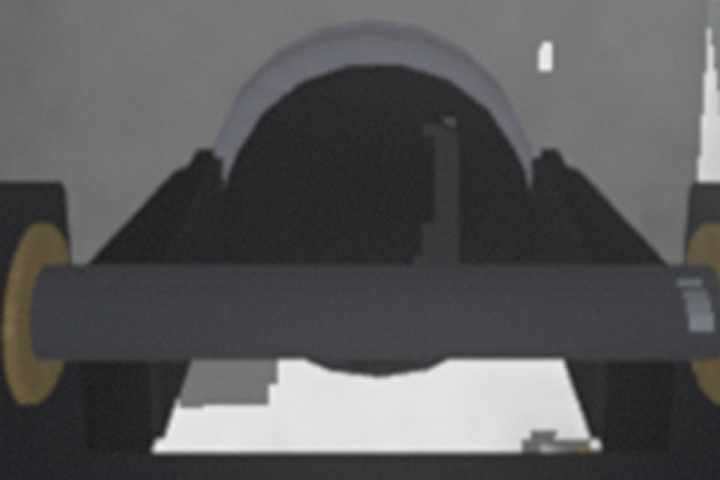

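Run:
```python
from h import *
d=load('w21')
for r in(27,28):
  for y in (-152,-150,-148):
    t=np.linspace(0,2*np.pi,73);P=np.array([proj(d,[593.5+r*np.cos(a),y+r*np.sin(a),38]) for a in t]);Q=np.array([proj(d,[593.5+r*np.cos(a),y+r*np.sin(a),22]) for a in t]);print(r,y,P.min(0),P.max(0),Q.min(0))
```

```text
27 -152 [273.10128042 255.53664107] [378.53351012 353.61752122] [277.42545701 247.71128246]
27 -150 [272.95333734 251.6113036 ] [378.67763473 350.23710354] [277.30087587 244.10557776]
27 -148 [272.8045722  247.66330816] [378.82255995 346.83858389] [277.17566057 240.48086865]
28 -152 [271.14823777 253.57679237] [380.48536504 355.30098696] [275.63551141 245.9107963 ]
28 -150 [270.99488273 249.64015037] [380.63489502 351.92956607] [275.50638552 242.29560813]
28 -148 [270.84067555 245.68075231] [380.78525563 348.54011553] [275.37660233 238.66134044]
```

Call:
jog_arm(deltas=[-5,0,0,0,0,0,0,-15,0,0,0,0,0,0,-30,0,0,0,0,0,0,-40,0,0,0,0,0,0,-20,0,30,0,0,0,0,0,0,40,0,0,0,0,0,0,40,0,0,0,0,0,0,40,0,0,0,0,0,-4,30,0,0,0,0,0,0,0,0,0,0,0])

```text
t: 24.42
eef_pos: [588.5, -333.1, 341.6]
tcp_rot: [1.114, 1.563, -0.455]
ft_force: [0.4, -0.2, -0.9]
opening: 0.584
```

```bash
python3 -c "
from h import *
plan(585,-297.5,100,0)
c=shot('wrist','w22')
"
```

```text
t 24.43 open 0.584 grasp [ 589.8 -333.8  170.6] jaw yaw 0.1 q [-0.61  0.62  1.49  0.    1.02 -0.62] F [ 0.4 -0.2 -0.9]
delta now-axes [ 70.4  -4.  -35.9] rot [ 0.002  0.004 -0.007] after-turn axes [ 70.6  -3.5 -35.6]
```

View pics/w22.png

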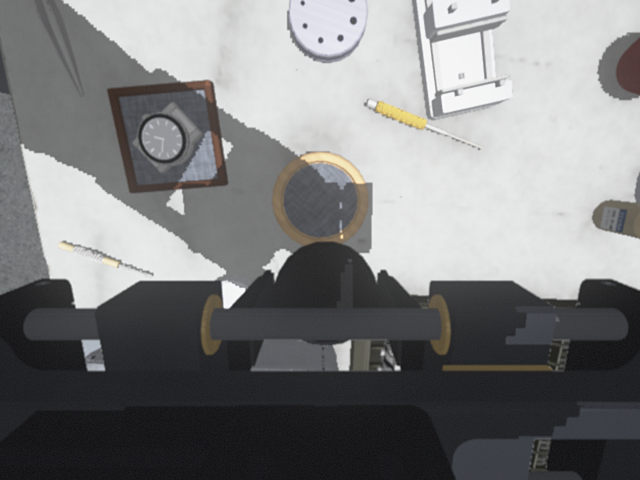

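Run:
```python
from h import *
d=load('w22')
for x,y in [(585,-297.5),(584,-297.5)]:
    t=np.linspace(0,2*np.pi,73);P=np.array([proj(d,[x+45*np.cos(a),y+45*np.sin(a),14]) for a in t]);print(x,y,P.min(0),P.max(0))
b=cv2.imread('pics/w22.png');cv2.imwrite('pics/w22c.png',cv2.resize(b[140:260,260:380],None,fx=5,fy=5,interpolation=cv2.INTER_CUBIC))
```

```text
585 -297.5 [269.9821282  147.64171804] [368.27629251 246.50780388]
584 -297.5 [268.8874736 147.6403224] [367.18657195 246.50890016]
```

View pics/w22c.png

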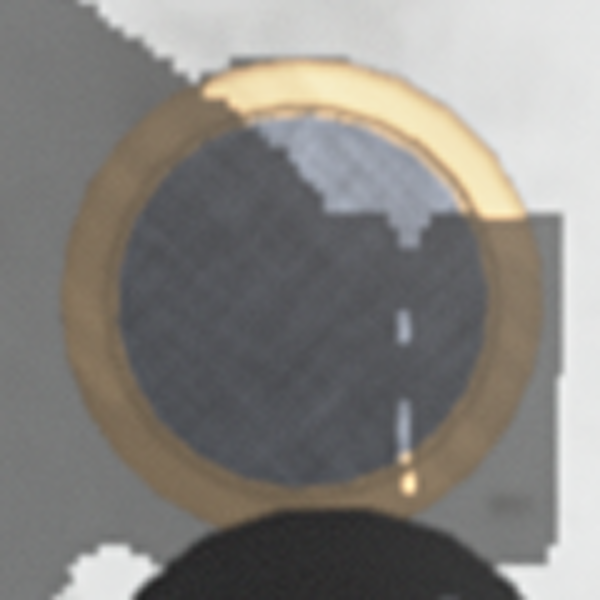

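Run:
```python
from h import *
d=load('w22');c=load('w15');e=load('w16');g=load('w17')
print(onz(d,(320.6,200.2),8),onz(d,(320.5,200.1),14))
print(tri([(d,(320.5,200.1)),(c,(503,144))]))
for n,c,(x,y) in [('w15',c,(440,80)),('w16',e,(422,87))]:
    for X,Y in [(586,-298),(586,-300)]:
        t=np.linspace(0,2*np.pi,73);P=np.array([proj(c,[X+44.5*np.cos(a),Y+44.5*np.sin(a),13]) for a in t]);print(n,X,Y,P.min(0).round(1),P.max(0).round(1))
b=cv2.imread('pics/w15.png')[70:220,430:580];b2=cv2.imread('pics/w16.png')[75:205,410:540]
cv2.imwrite('pics/x1.png',cv2.resize(b,None,fx=4,fy=4));cv2.imwrite('pics/x2.png',cv2.resize(b2,None,fx=4,fy=4))
```

```text
[ 586.25516601 -299.39495341    8.        ] [ 586.20129892 -298.66544744   14.        ]
(array([ 586.31665934, -298.73832604,   11.18106792]), [0.26, 0.26])
w15 586 -298 [442.   77.1] [565.5 205. ]
w15 586 -300 [443.9  79.2] [567.2 206.8]
w16 586 -298 [426.   84.6] [532.6 195.5]
w16 586 -300 [427.6  86.4] [534.1 197. ]
```

View pics/x1.png

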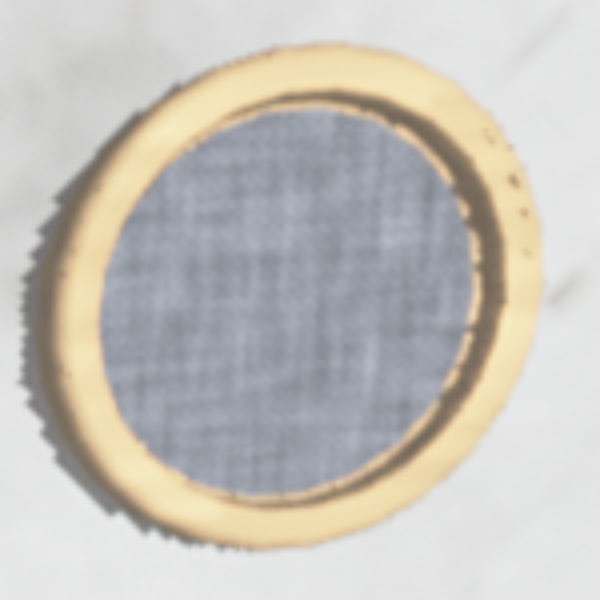

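View pics/x2.png

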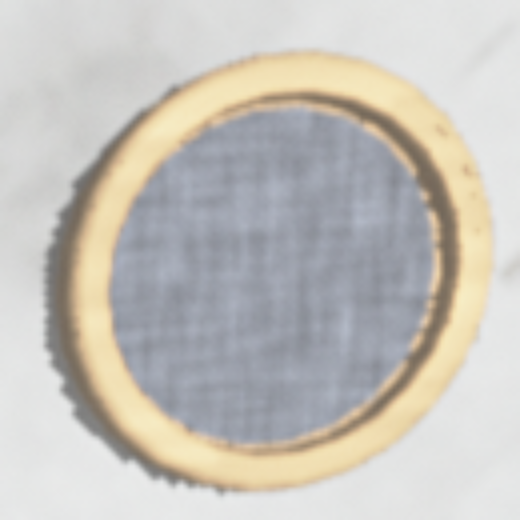

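Call:
jog_arm(deltas=[15,-1,12,0,0.004,-0.007,0,25,-1,-23,0,0,0,0,30,0,-23,0,0,0,0,30,0,0,0,0,0,0,0,0,0,0,0,0,0])

```text
t: 25.1
eef_pos: [586.9, -294.6, 237.4]
tcp_rot: [-2.327, 1.568, 2.392]
ft_force: [0.2, -0.1, -0.6]
opening: 0.579
```

```bash
python3 -c "
from h import *
plan(586,-299.3,34,0)
"
```

```text
t 25.10 open 0.579 grasp [ 586.5 -294.3   66.4] jaw yaw 0.4 q [-0.57  0.72  1.62  0.    0.8  -0.57] F [ 0.2 -0.1 -0.6]
delta now-axes [32.3 -0.8  4.7] rot [ 0.006 -0.002  0.002] after-turn axes [32.4 -0.9  4.7]
```

Call:
jog_arm(deltas=[12,-1,5,0.006,-0.002,0.002,0,10,0,0,0,0,0,0,0,0,0,0,0,0,0])

```text
t: 25.48
eef_pos: [586.3, -300.4, 215.7]
tcp_rot: [0.914, 1.568, -0.656]
ft_force: [-0.9, 0.4, -0.5]
opening: 0.58
```

```bash
python3 -c "
from h import *
plan(586,-299.3,34,0)
c=shot('wrist','w23');shot('side','s23')
b=cv2.imread('pics/s23.png');cv2.imwrite('pics/s23c.png',cv2.resize(b[325:425,317:447],None,fx=5,fy=5,interpolation=cv2.INTER_CUBIC))
"
```

```text
t 25.48 open 0.580 grasp [ 586.6 -300.6   44.7] jaw yaw 0.0 q [-0.57  0.75  1.62 -0.    0.76 -0.57] F [-0.9  0.4 -0.5]
delta now-axes [10.7 -0.3 -1.1] rot [ 0.     0.001 -0.002] after-turn axes [10.7 -0.3 -1.1]
```

View pics/s23c.png

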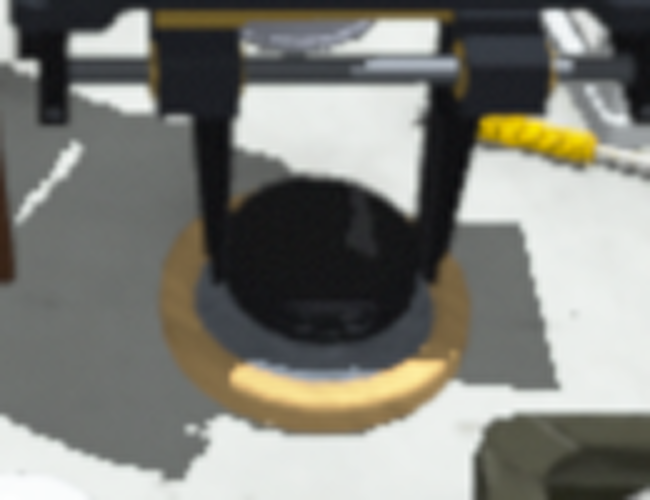

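View pics/w23.png

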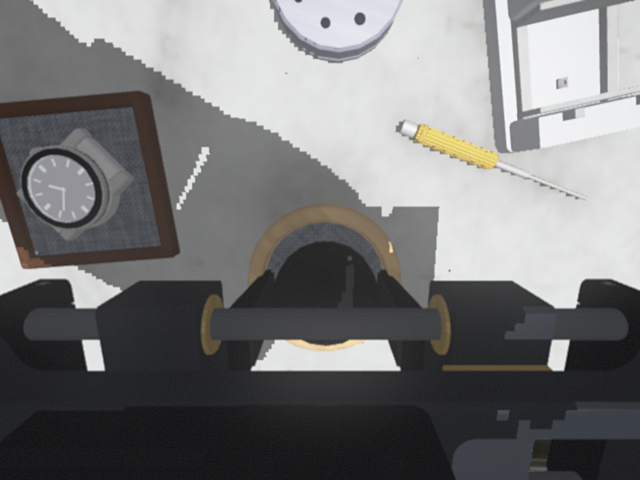

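Call:
jog_arm(deltas=[5,0,-1,0,0,-0.002,0,3,0,0,0,0,0,0,1,0,0,0,0,0,0])

```text
t: 25.95
eef_pos: [586.5, -299.4, 207.9]
tcp_rot: [0.584, 1.567, -0.987]
ft_force: [-0.3, 0.2, -0.8]
opening: 0.582
```

Call:
jog_arm(deltas=[0.8,0,0,0,0,0,0])

```text
t: 26.08
eef_pos: [586.6, -299.4, 207.0]
tcp_rot: [0.601, 1.567, -0.969]
ft_force: [-0.4, -0.1, 0.1]
opening: 0.579
```

Call:
jog_arm(deltas=[0.8,0,0,0,0,0,0])

```text
t: 26.2
eef_pos: [586.6, -299.4, 206.3]
tcp_rot: [0.61, 1.567, -0.961]
ft_force: [-0.0, 0.0, -0.3]
opening: 0.58
```

Call:
jog_arm(deltas=[0.8,0,0,0,0,0,0])

```text
t: 26.32
eef_pos: [586.6, -299.4, 205.4]
tcp_rot: [0.615, 1.567, -0.955]
ft_force: [0.5, 0.4, -0.5]
opening: 0.583
```

Call:
jog_arm(deltas=[0.8,0,0,0,0,0,0])

```text
t: 26.45
eef_pos: [586.6, -299.5, 205.1]
tcp_rot: [0.614, 1.567, -0.957]
ft_force: [-3.4, 1.3, 10.3]
opening: 0.582
```

Call:
jog_arm(deltas=[0,0,0,0,0,0,0,0,0,0,0,0,0,0.62,0,0,0,0,0,0,0.68,0,0,0,0,0,0,0.68])

```text
t: 26.95
eef_pos: [586.7, -299.5, 205.2]
tcp_rot: [0.658, 1.567, -0.913]
ft_force: [-0.2, -0.0, -0.4]
opening: 0.677
```

Call:
jog_arm(deltas=[-8,0,0,0,0,0,0.68,-25,0,0,0,0,0,0.7,-40,0,0,0,0,0,0.78,-30,0,30,0,0,0,0.85,0,0,0,0,0,0,0.85])

```text
t: 27.58
eef_pos: [586.5, -329.5, 313.1]
tcp_rot: [0.661, 1.566, -0.909]
ft_force: [0.1, 0.3, -0.7]
opening: 0.843
```

```bash
python3 -c "
from h import *
plan(593,-185,140,0)
c=shot('wrist','w24')
"
```

```text
t 27.57 open 0.843 grasp [ 587.  -330.1  142.1] jaw yaw 0.1 q [-0.61  0.65  1.52 -0.    0.96 -0.61] F [ 0.1  0.3 -0.7]
delta now-axes [   1.6    6.6 -144.5] rot [ 0.001  0.004 -0.003] after-turn axes [   2.1    6.5 -144.5]
```

View pics/w24.png

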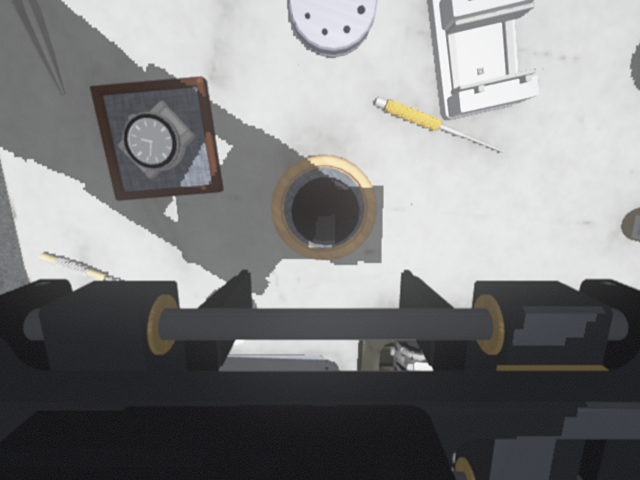

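Call:
jog_arm(deltas=[0,1,-36,0,0,0,0.8,0,1,-36,0,0,0,0.8,0,2,-36,0,0,0,0.8,0,2,-36,0,0,0,0.8,0,0,0,0,0,0,0.8])

```text
t: 28.25
eef_pos: [590.4, -176.6, 305.7]
tcp_rot: [-1.948, 1.562, 2.766]
ft_force: [-0.8, -0.6, 0.7]
opening: 0.8
```

```bash
python3 -c "
from h import *
plan(593,-150,70,0)
c=shot('wrist','w25')
b=cv2.imread('pics/w25.png');cv2.imwrite('pics/w25c.png',cv2.resize(b[150:310,260:460],None,fx=4,fy=3.75,interpolation=cv2.INTER_CUBIC))
"
```

```text
t 28.25 open 0.800 grasp [ 589.  -176.   134.7] jaw yaw 0.1 q [-0.4   0.59  1.68 -0.    0.88 -0.4 ] F [-0.8 -0.6  0.7]
delta now-axes [ 64.7   3.1 -26.4] rot [ 0.002 -0.003  0.008] after-turn axes [ 64.7   2.6 -26.6]
```

View pics/w25.png

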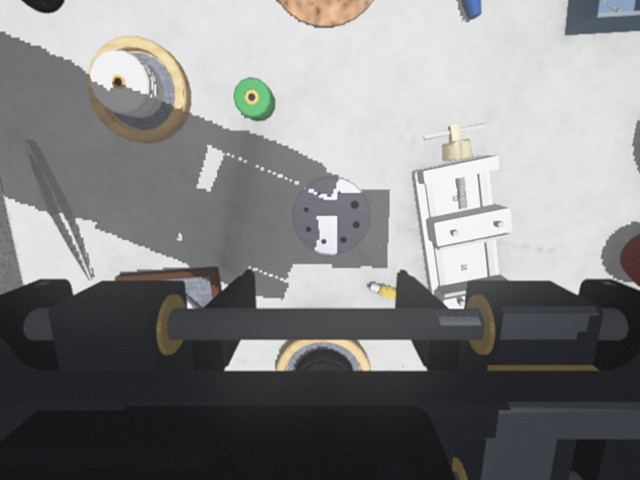

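View pics/w25c.png

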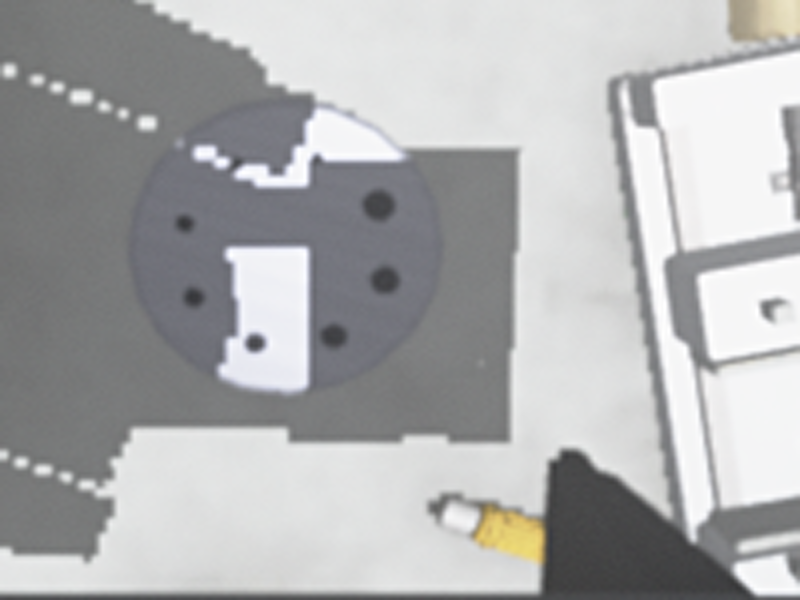

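Run:
```python
from h import *
c=load('w25');g=load('w17')
print('block',onz(c,(331.5,215.7),20))
for X,Y in [(593,-149),(593,-151)]:
  for z in (20,0):
    t=np.linspace(0,2*np.pi,73);P=np.array([proj(c,[X+32*np.cos(a),Y+32*np.sin(a),z]) for a in t]);print(X,Y,z,P.min(0).round(1),P.max(0).round(1))
f=lambda x,y:(260+x/4,150+y/3.75)
print('vise edge',[onz(c,f(*p),z).round(0).tolist() for p in[(612,90),(640,250),(680,520)] for z in (0,8)])
print('driver tip',onz(c,f(430,508),5).round(0),onz(c,f(520,500),5).round(0),onz(c,f(530,515),5))
print('cork',onz(load('w8'),(469,281),4))
```

```text
block [ 592.71761282 -148.13106375   20.        ]
593 -149 20 [292. 176.] [371.8 255.3]
593 -149 0 [294.4 175.3] [368.8 249.4]
593 -151 20 [292.  178.6] [371.7 257.7]
593 -151 0 [294.4 177.7] [368.8 251.6]
vise edge [[661.0, -116.0, 0.0], [659.0, -116.0, 8.0], [669.0, -152.0, 0.0], [667.0, -151.0, 8.0], [682.0, -217.0, 0.0], [680.0, -214.0, 8.0]]
driver tip [ 625. -213.    5.] [ 645. -211.    5.] [ 647.49011975 -214.36505515    5.        ]
cork [588.0490898   38.08301198   4.        ]
```

Call:
jog_arm(deltas=[20,3,-14,0,-0.003,0.008,0.8,40,0,-12,0,0,0,0.8,20,0,0,0,0,0,0.8,0,0,0,0,0,0,0.8])

```text
t: 28.8
eef_pos: [592.8, -153.3, 221.9]
tcp_rot: [-1.613, 1.57, 3.099]
ft_force: [-0.2, 0.6, 0.4]
opening: 0.803
```

```bash
python3 -c "
from h import *
plan(592.8,-149,22,0)
c=shot('wrist','w26')
b=cv2.imread('pics/w26.png');cv2.imwrite('pics/w26c.png',cv2.resize(b[210:390,200:440],None,fx=3,fy=3,interpolation=cv2.INTER_CUBIC))
"
```

```text
t 28.80 open 0.803 grasp [ 592.6 -153.3   50.9] jaw yaw -0.1 q [-0.36  0.7   1.74 -0.    0.7  -0.36] F [-0.2  0.6  0.4]
delta now-axes [28.9  0.  -4.3] rot [-0.001 -0.     0.001] after-turn axes [28.9  0.  -4.3]
```

View pics/w26c.png

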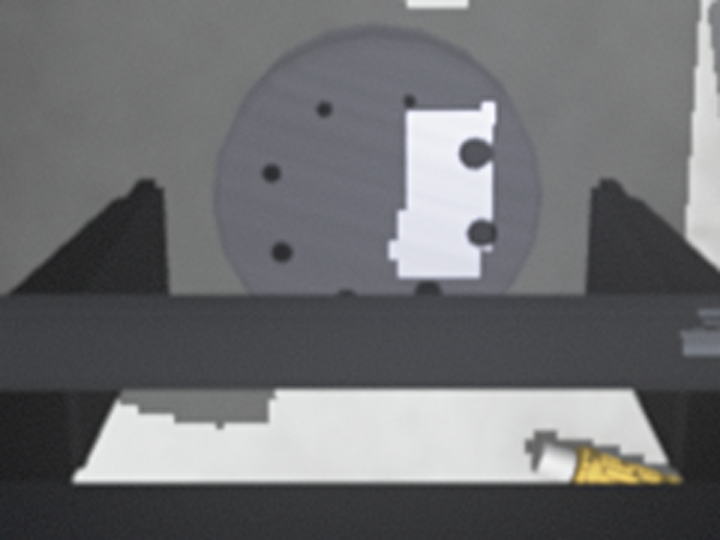

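Well centred: jaws 167–587, block 214–541. I'll lower to it.

Call:
jog_arm(deltas=[14,0,-4,0,0,0,0.8,10,0,0,0,0,0,0.8,3,0,0,0,0,0,0.78,0,0,0,0,0,0,0.78])

```text
t: 29.35
eef_pos: [593.2, -150.0, 195.5]
tcp_rot: [1.059, 1.568, -0.514]
ft_force: [-0.3, -0.4, 0.6]
opening: 0.778
```

```bash
python3 -c "
from h import *
plan(592.8,-149,22,0)
"
```

```text
t 29.35 open 0.778 grasp [ 593.5 -150.2   24.5] jaw yaw -0.1 q [-0.36  0.74  1.76 -0.    0.65 -0.35] F [-0.3 -0.4  0.6]
delta now-axes [ 2.5 -0.4 -1. ] rot [-0.002  0.001 -0.002] after-turn axes [ 2.5 -0.4 -1. ]
```

Call:
jog_arm(deltas=[2.5,-0.5,-1,-0.002,0.001,-0.002,0.75,0,0,0,0,0,0,0.5,0,0,0,0,0,0,0,0,0,0,0,0,0,0,0,0,0,0,0,0,0])

```text
t: 29.98
eef_pos: [592.7, -149.0, 193.4]
tcp_rot: [1.072, 1.57, -0.499]
ft_force: [0.8, 0.8, -2.2]
opening: 0.669
```

Call:
jog_arm(deltas=[-5,0,0,0,0,0,0,-15,0,0,0,0,0,0,-30,0,0,0,0,0,0,-30,0,0,0,0,0,0,0,0,0,0,0,0,0])

```text
t: 30.6
eef_pos: [592.4, -148.8, 277.7]
tcp_rot: [-0.556, 1.571, -2.127]
ft_force: [0.2, 0.3, -5.8]
opening: 0.666
```

```bash
python3 -c "
from h import *
plan(587.5,37,60,0)
c=shot('wrist','w27')
"
```

```text
t 30.60 open 0.666 grasp [ 592.4 -148.8  106.7] jaw yaw 0.0 q [-0.35  0.62  1.72 -0.    0.81 -0.35] F [ 0.2  0.3 -5.8]
delta now-axes [  46.6   -4.9 -185.8] rot [0. 0. 0.] after-turn axes [  46.7   -4.9 -185.8]
```

View pics/w27.png

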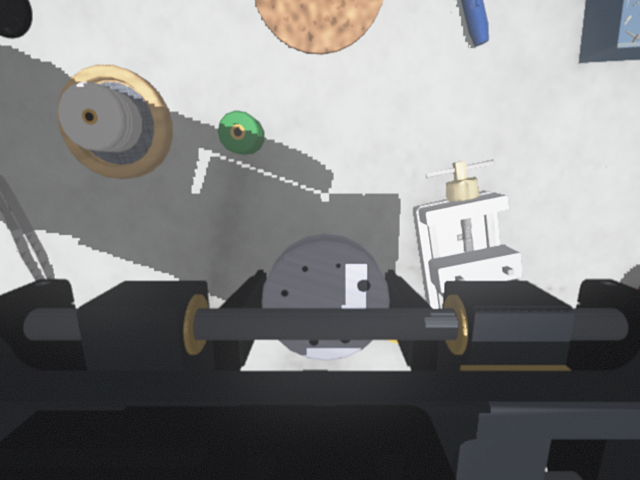

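Call:
jog_arm(deltas=[0,0,-18,0,0,0,0,0,-1,-28,0,0,0,0,0,-1,-28,0,0,0,0,0,-1,-20,0,0,0,0,0,0,0,0,0,0,0])

```text
t: 31.28
eef_pos: [587.7, -48.9, 271.2]
tcp_rot: [-1.853, 1.56, 2.859]
ft_force: [-0.3, -0.3, -3.9]
opening: 0.668
```

```bash
python3 -c "
from h import *
plan(587.5,37,60,0)
c=shot('wrist','w28')
"
```

```text
t 31.27 open 0.668 grasp [586.  -48.4 100.2] jaw yaw -0.0 q [-0.2   0.6   1.77  0.    0.77 -0.2 ] F [-0.3 -0.3 -3.9]
delta now-axes [ 40.5   0.2 -85.8] rot [-0.    -0.003  0.01 ] after-turn axes [ 40.2  -0.2 -85.9]
```

View pics/w28.png

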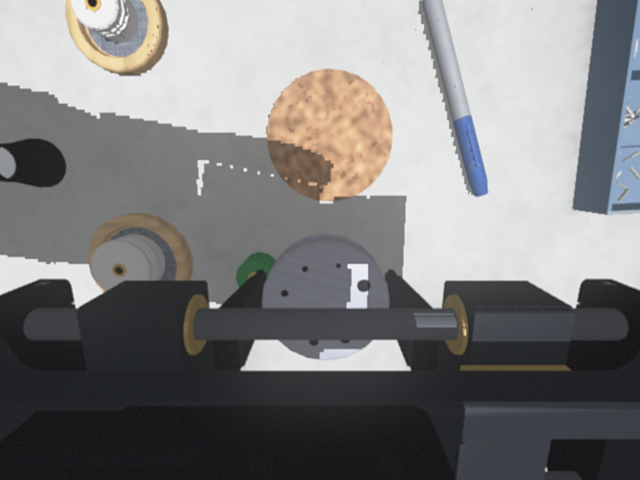

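Run:
```python
from h import *
from scipy.optimize import least_squares
def fit(c,b,z,r):
    t=np.linspace(0,2*np.pi,145)
    def f(p):
        P=np.array([proj(c,[p[0]+r*np.cos(a),p[1]+r*np.sin(a),z]) for a in t]);return np.r_[P.min(0),P.max(0)]-b
    s=least_squares(f,[588,0]);return s.x.round(1),s.fun.round(1)
c=load('w28')
print('cork',fit(c,[266.5,69,393,201],4,45))
print('block',fit(c,[262,235,389,359.5],100.2-2.4,32))
plan(0,0,0,0)
```

```text
cork (array([587.8,  37.4]), array([-0.5, -0.8,  0.5,  1. ]))
block (array([585.6, -45.8]), array([-1.7,  1.2,  1.7, -1.3]))
t 31.32 open 0.666 grasp [586.1 -49.1 100.3] jaw yaw -0.0 q [-0.2   0.6   1.77  0.    0.77 -0.2 ] F [-0.5 -0.5 -4.4]
delta now-axes [ 106.3 -586.8  -48.9] rot [-0.001 -0.003  0.01 ] after-turn axes [ 100.3 -587.8  -49.6]
```

Call:
jog_arm(deltas=[12,0,-20,0,-0.003,0.01,0,20,0,-24,0,0,0,0,0,0,0,0,0,0,0])

```text
t: 31.7
eef_pos: [588.1, -6.6, 238.2]
tcp_rot: [0.788, 1.57, -0.785]
ft_force: [0.2, -0.2, -3.2]
opening: 0.667
```

```bash
python3 -c "
from h import *
plan(587.5,37,60,0)
c=shot('wrist','w29')
"
```

```text
t 31.70 open 0.667 grasp [588.3  -6.7  67.2] jaw yaw -0.2 q [-0.12  0.65  1.8  -0.    0.69 -0.12] F [ 0.2 -0.2 -3.2]
delta now-axes [  7.1  -0.8 -43.6] rot [-0.003  0.001 -0.001] after-turn axes [  7.2  -0.6 -43.6]
```

View pics/w29.png

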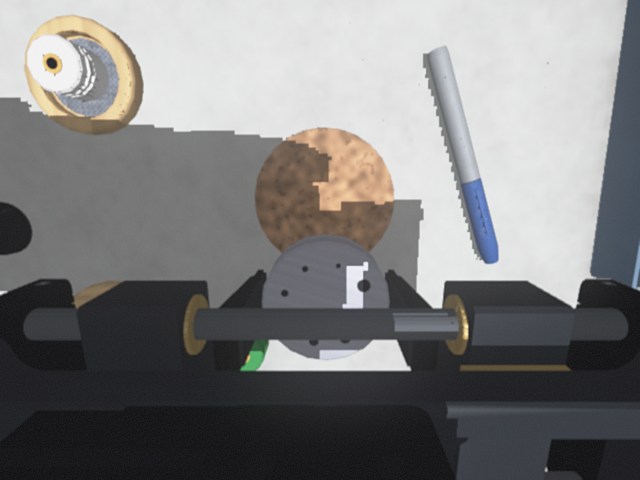

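Run:
```python
from h import *
c=load('w29')
print('pen',onz(c,(475,260),5),onz(c,(450,180),5))
t=np.linspace(0,2*np.pi,145);P=np.array([proj(c,[587.8+45*np.cos(a),37.4+45*np.sin(a),4]) for a in t]);print(P.min(0),P.max(0))
plan(588,36.5,26.4,0)
```

```text
pen [687.3256167   -1.37379423   5.        ] [666.28705218  50.81984162   5.        ]
[254.19767458 127.37818048] [395.29179232 269.05672873]
t 31.75 open 0.668 grasp [588.9  -7.5  68. ] jaw yaw -0.2 q [-0.12  0.65  1.8  -0.    0.69 -0.12] F [ 0.3 -1.  -4.5]
delta now-axes [ 41.5  -0.7 -43.9] rot [-0.003  0.001 -0.002] after-turn axes [ 41.6  -0.5 -43.8]
```

Call:
jog_arm(deltas=[0,-1,-20,-0.003,0.001,-0.002,0,10,0,-24,0,0,0,0,15,0,0,0,0,0,0,0,0,0,0,0,0,0])

```text
t: 32.25
eef_pos: [588.4, 36.1, 215.2]
tcp_rot: [1.428, 1.567, -0.145]
ft_force: [0.1, 0.3, -3.4]
opening: 0.667
```

```bash
python3 -c "
from h import *
plan(588,36.5,26.4,0)
c=shot('wrist','w30');shot('side','s30')
b=cv2.imread('pics/s30.png');cv2.imwrite('pics/s30c.png',cv2.resize(b[210:310,300:430],None,fx=5,fy=5,interpolation=cv2.INTER_CUBIC))
"
```

```text
t 32.25 open 0.667 grasp [589.1  36.   44.2] jaw yaw -0.2 q [-0.05  0.69  1.81 -0.    0.64 -0.05] F [ 0.1  0.3 -3.4]
delta now-axes [17.8 -0.5 -0.4] rot [-0.003  0.001 -0.004] after-turn axes [17.8 -0.4 -0.4]
```

View pics/s30c.png

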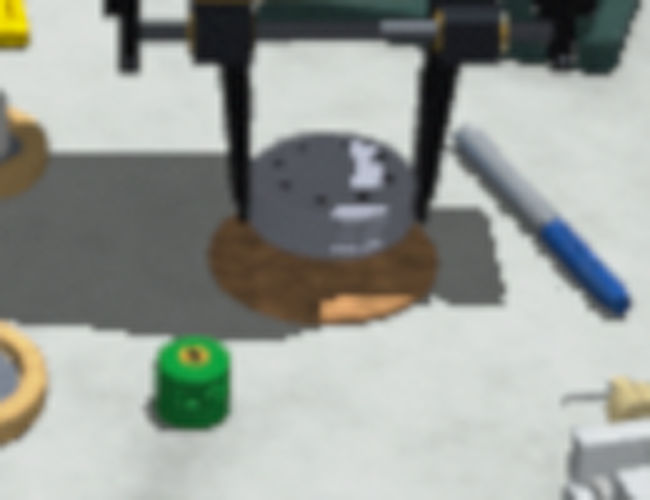

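View pics/w30.png

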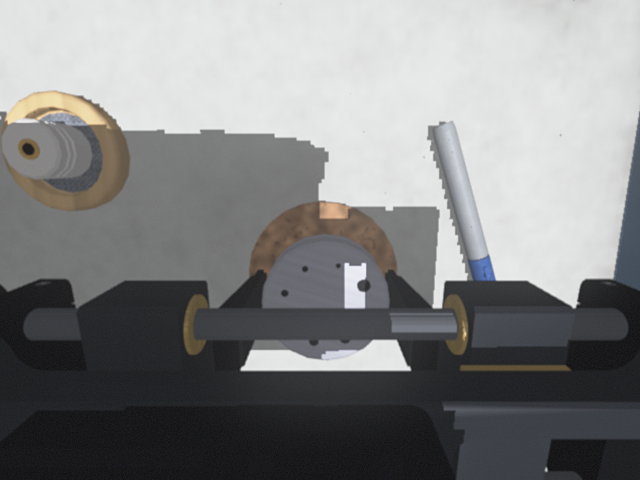

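Call:
jog_arm(deltas=[8,-0.7,-1,-0.003,0.001,-0.004,0,6,0,0,0,0,0,0,1.5,0,0,0,0,0,0])

```text
t: 32.72
eef_pos: [588.2, 35.9, 200.4]
tcp_rot: [1.718, 1.568, 0.146]
ft_force: [0.1, -0.7, -4.0]
opening: 0.666
```

```bash
python3 -c "
from h import *
plan(587.8,36.5,26.4,0)
c=shot('wrist','w31')
b=cv2.imread('pics/w31.png');cv2.imwrite('pics/w31c.png',cv2.resize(b[210:390,200:440],None,fx=3,fy=3,interpolation=cv2.INTER_CUBIC))
"
```

```text
t 32.73 open 0.666 grasp [588.6  36.   29.4] jaw yaw -0.1 q [-0.05  0.71  1.81  0.    0.62 -0.05] F [ 0.1 -0.7 -4. ]
delta now-axes [ 3.  -0.4 -0.6] rot [-0.001 -0.    -0.002] after-turn axes [ 3.  -0.4 -0.6]
```

View pics/w31c.png

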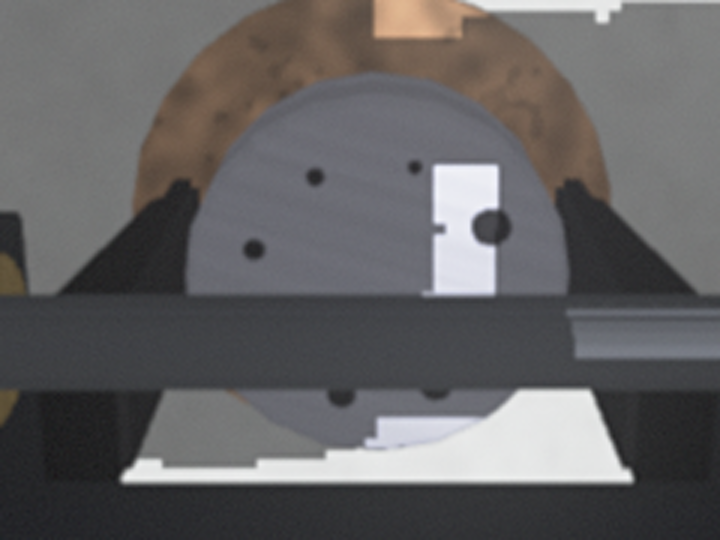

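Run:
```python
from h import *
c=load('w31')
t=np.linspace(0,2*np.pi,145)
for n,r,z,x,y in [('block',32,27,588.4,36),('block',31.2,27,588.4,37.5),('cork',45,4,587.8,37.4)]:
    P=np.array([proj(c,[x+r*np.cos(a),y+r*np.sin(a),z]) for a in t]);print(n,P.min(0).round(1),P.max(0).round(1))
```

```text
block [260.6 241.6] [390.6 362.6]
block [262.1 240.1] [389.1 358.6]
cork [243.7 205.2] [405.  357.6]
```

Call:
jog_arm(deltas=[1.5,-0.6,-0.5,-0.001,0,-0.002,0,0.8,0,0,0,0,0,0])

```text
t: 33.02
eef_pos: [587.6, 36.5, 198.0]
tcp_rot: [2.451, 1.57, 0.88]
ft_force: [-0.3, -0.8, -3.1]
opening: 0.665
```

Call:
jog_arm(deltas=[0.8,0,0,0,0,0,0])

```text
t: 33.15
eef_pos: [587.6, 36.5, 197.4]
tcp_rot: [2.1, 1.57, 0.529]
ft_force: [-2.5, -0.6, 6.0]
opening: 0.672
```

Call:
jog_arm(deltas=[0.8,0,0,0,0,0,0])

```text
t: 33.28
eef_pos: [587.6, 36.5, 197.3]
tcp_rot: [1.883, 1.57, 0.312]
ft_force: [-4.9, 0.4, 12.0]
opening: 0.666
```

Contact came at the expected height. I'll release, lift and check everything.

Call:
jog_arm(deltas=[0,0,0,0,0,0,0,0,0,0,0,0,0,0.7,0,0,0,0,0,0,0.78,0,0,0,0,0,0,0.78,0,0,0,0,0,0,0.78])

```text
t: 33.9
eef_pos: [588.1, 36.5, 198.2]
tcp_rot: [1.621, 1.567, 0.05]
ft_force: [0.1, 0.8, -0.1]
opening: 0.78
```

Call:
jog_arm(deltas=[-8,0,0,0,0,0,0.78,-25,0,0,0,0,0,0.78,-50,0,0,0,0,0,0.8,-50,0,30,0,0,0,0.8,-40,0,0,0,0,0,0.8,0,0,0,0,0,0,0.8])

```text
t: 34.65
eef_pos: [587.2, 5.8, 378.9]
tcp_rot: [1.51, 1.567, -0.061]
ft_force: [-0.2, 0.9, -0.3]
opening: 0.799
```

```bash
python3 -c "
from h import *
plan(587.8,36.5,26.4,0)
c=shot('wrist','w32');shot('side','s32');shot('scene','c32')
"
```

```text
t 34.65 open 0.799 grasp [588.    5.7 207.9] jaw yaw 0.0 q [-0.1   0.46  1.69  0.    0.99 -0.1 ] F [-0.2  0.9 -0.3]
delta now-axes [181.5  -0.2 -30.8] rot [ 0.     0.    -0.004] after-turn axes [181.5   0.6 -30.7]
```

View pics/w32.png

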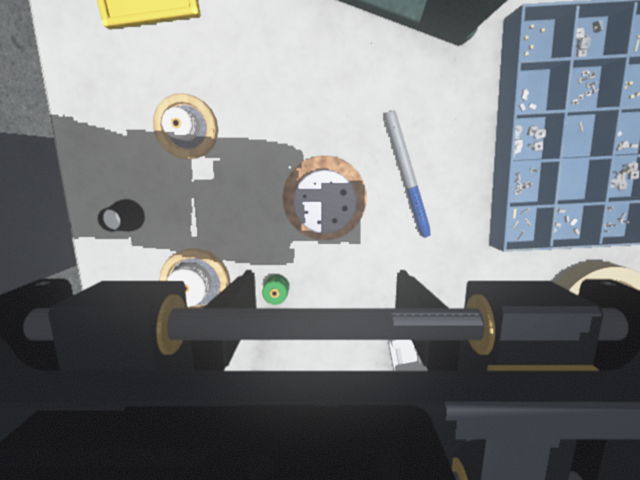

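View pics/s32.png

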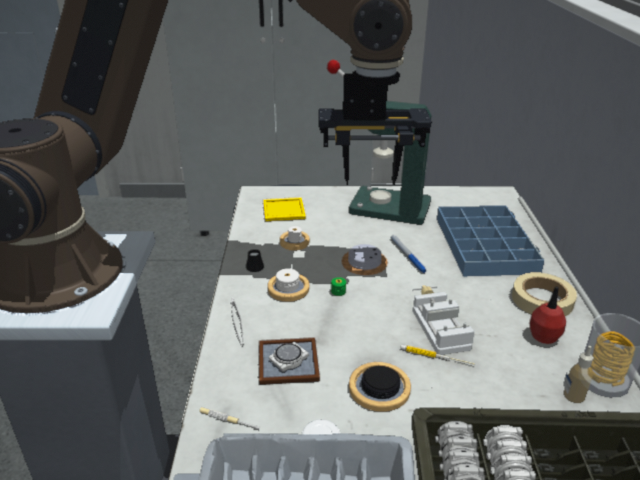

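View pics/c32.png

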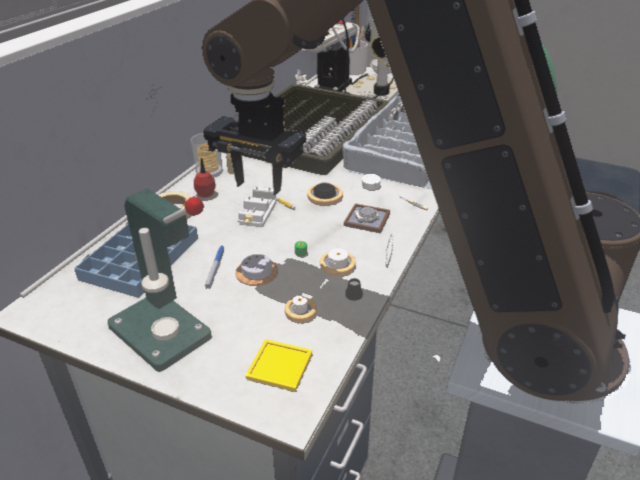

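Run:
```python
import cv2
b=cv2.imread('pics/w32.png')
cv2.imwrite('pics/w32c.png',cv2.resize(b[150:245,278:373],None,fx=6,fy=6,interpolation=cv2.INTER_CUBIC))
s=cv2.imread('pics/s32.png')
cv2.imwrite('pics/s32c.png',cv2.resize(s[220:420,240:420],None,fx=3,fy=3,interpolation=cv2.INTER_CUBIC))
```

```text
(no output)
```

View pics/w32c.png

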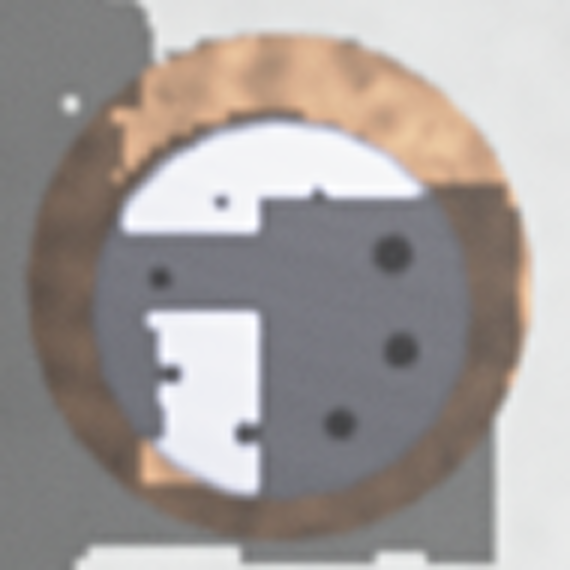

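View pics/s32c.png

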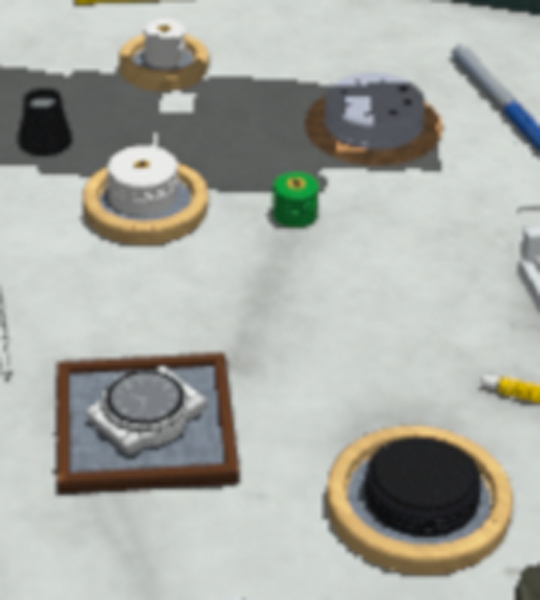

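Run:
```python
from h import *
from scipy.optimize import least_squares
def fit(c,b,z,r,x0):
    t=np.linspace(0,2*np.pi,145)
    def f(p):
        P=np.array([proj(c,[p[0]+r*np.cos(a),p[1]+r*np.sin(a),z]) for a in t]);return np.r_[P.min(0),P.max(0)]-b
    s=least_squares(f,x0);return s.x.round(1),s.fun.round(1)
c=load('w32');g=lambda x0,y0,x1,y1:[278+x0/6,150+y0/6,278+x1/6,150+y1/6]
print('cork',fit(c,g(28,33,532,540),4,45,[588,37]));print('block',fit(c,g(93,122,470,497),24,32,[588,37]))
w=load('w24');print('watch',onz(load('w16'),(326,220),23.5))
print(env.state()['ft_force'],env.state()['qvel'].round(3))
```

```text
cork (array([587.9,  37.5]), array([-0.6, -0.5,  0.6,  0.6]))
block (array([588.1,  36.2]), array([-0.6, -0.8,  0.6,  0.9]))
watch [ 452.23096892 -245.44254827   23.5       ]
[-0.93400104 -0.49400084 -0.22035767] [ 0.003  0.02   0.007  0.    -0.003 -0.001]
```

The block is about 1.3 mm from the mat centre and the watch about 1 mm from the tray centre. All pieces stand upright, so I'm handing in.

```bash
python3 -c "
from h import *
print(env.job_done())"
```

```text
the job is handed in; nothing more can be done
None
```

I took the stack apart from the top down, and all four pieces stand upright in their places. The job was handed in at about 35 s of the 104 s allowed, with the gripper open and clear of everything.

| Piece | Place | Last check |
|---|---|---|
| White die | Small wooden holder | Centred in the well by eye |
| Watch | Lined tray, dial up | Body about 1 mm from the tray centre |
| Seat die | Wide wooden holder | Centred in the well by eye |
| Bench block | Cork mat | About 1.3 mm from the mat centre |

- **Undisturbed:** the loupe, the third die, the green die and the yellow tray look as they did at the start in the last pictures.
- **Watch:** it stayed level while being lifted and set down.
- **Hard contact:** setting the white die down, one step pressed it into its holder with a 49 N peak at the wrist. That is under the 120 N wrist limit and was released on the next step. The other set-downs reached 10–18 N.
- **Disagreements:** the fixed cameras placed the holders and the mat 3–7 mm off from the wrist camera, so I used the wrist views. For the wide holder, the wrist views themselves differed by about 2 mm.

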